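# Stand the fallen lenses back on the riser

## Robot

A 6-joint arm with a two-finger parallel gripper is mounted at the origin on the work surface. World frame = base frame: x ahead of the robot, y to its left, z up, the work surface at z = 0. Lengths are in mm, angles in rad, forces in N, time in s.
With the tool pointing down it reaches from about 400 to 925 mm from the base axis. Payload 12.5 kg.
Tool frame: the origin (TCP) lies at the very end of the fingers, on their centre line; the grasp point (between the pads) lies 19 mm behind it (env.grip_point_offset is the distance from the TCP to the grasp point, in mm); z points along the fingers, y is the direction in which the jaws open and shut (so a half turn about z gives the same grasp; the last joint's range is limited). The gripper opens to 95 mm and grips with 3 to 60 N. Pads are 20 mm wide; open, the fingers measure 119 mm over their backs; the gripper's body (75 mm by 180 mm) begins 59 mm behind the grasp point.
Start: joints at [-1.394, 0.491, 1.559, -0, 1.092, -0.106], TCP at [174.426, -600.185, 214.661] pointing down, gripper open.
Joint ranges: [-3.1, 3.1], [-0.84, 2.19], [0.05, 2.79], [-1.13, 4.28], [0.06, 2.93], [-2.69, 2.69]. Speed limits (rad/s): [2.22, 2.22, 2.79, 3.14, 3.14, 3.14].

## Interface

Orientations are given as [roll, pitch, yaw] about the fixed x, y, z axes, in that order (R = Rz(yaw) Ry(pitch) Rx(roll)).
In Python, from cell import env gives the robot as it stands.
- The arm moves only by the tool drive_tool, never from a script. Its argument "commands" is a list of rows, each an object of numbers: "dx", "dy", "dz": the shift along the world's x, y, z in mm; "yaw": the turn about the world's z in degrees. In form: [{"dx": .., "dy": .., "dz": .., "yaw": ..}, ...]. A call has 1 to 5 rows; each row shifts and turns the commanded pose from where the row before left it; what a row does not reach is not made up. A row lasts 1/12 s, in which the tool goes at most 41.7 mm and 7.16 degrees, less where a joint would pass 70% of its speed; a pose out of reach is approached as far as the arm can. A call with a gripper value outside its range is refused whole. "grip" is the opening, from 0 (shut) to 1 (fully open), set as the call begins (left out, the last holds). The fingers move at their own pace and stop on an object; the grip force is fixed at half the most. Time passes only in rows, so rows that do not move let the fingers close. It gives the time, the measured TCP pose, the force and the opening at its end, in the units of the state.
- env.state(): the state, without advancing time (a new reading comes with each control period).
- env.read_camera(name): name is "scene" or "top"; returns the picture (480x640x3 uint8, red, green, blue); there is no depth.
- env.calibration(name): a dict with "intrinsics" (3x3 intrinsics, pixels), "rvec" (rotation vector, rad) and "tvec" (3), from world to camera coordinates, as OpenCV has them. Camera axes: x right, y down, z forward; pixel columns grow to the right and rows downward; lengths in mm; the calibration is good to about 2 mm. A picture is of the moment at which its call begins. calibration takes no time and is no camera call.
- env.job_done(): hands the job in, once; it reports no verdict.
Trained networks look in the newest picture that a camera, given by its name, has taken for a name from the list of things; names that differ only in an ending like _2 or _b are one class to them, and where a whole thing is asked for, a point or a joint stands for the part that bears it (a point fixed in the world has none). Each returns a list of dicts, best first, with "conf" (0 to 1); they miss things now and then, are a little off and sometimes report something else, mostly with a low value. They report only what shows in the picture. A call takes as long as a camera call. They do not tell look-alikes from the thing itself.
- env.trace(query, camera): "pixels" (480x640 bool, what is visible of it) and "pixel" ([column, row] in pixels, amid what is visible of it).
- env.place_of(query, camera): "pixel" ([column, row] in pixels: a listed point, or the origin of a listed thing).
The state is a dict: "t": time; "joints": joint angles; "qvel": joint speeds; "tau": joint torques, N m; "eef_pos": TCP position; "tcp_rot": TCP orientation; "ft_force": force on the tool from outside, world axes, zero at the start; "moment": the same for the moment, N m; "opening": opening from 0.0 (shut) to 1.0 (fully open).
Only numpy, scipy, OpenCV 4.12 (cv2) and the standard library are available. Lean on these libraries where they do the work, as an engineer would, in place of code of your own. Each camera call takes 0.05 s, during which the arm holds its last target.

## Task

Two camera lenses have toppled over in front of the low plywood riser. Stand both of them upright on the riser, front end down (the narrower steel mount at the top) and fully on the board, one on each side of the lens that already stands there: the longer lens on the side of the ceramic bowl, the shorter one on the other side, no lens touching another. Set them down gently, do not drop them, and leave everything else where it is, with the standing lens left upright on its spot.

Things in the scene. Friction and masses are not known exactly. Their poses are not given: they have to be found in the camera images.
- long_lens: the longer fallen lens, 150 mm long, lying on its side (0.28 to 0.56 kg), black and grey, yaw up to 2.4 rad either way (0: rear away from the robot). Origin on its axis at mid-length; x axis from the front (goes down) to the rear. A plain cylinder of 58 mm dia (may be gripped anywhere) that ends at the rear in a steel mount of 40 mm dia, 8 mm long; a black front cap and an aluminium line mark the front. It can roll
- long_lens_front (a point): centre of the flat front face (58 mm dia) of the long lens (its foot when upright)
- long_lens_rear (a point): centre of the rear boss face of the long lens (its top when upright)
- short_lens: the shorter fallen lens, 100 mm long, lying on its side (0.19 to 0.4 kg), of the same materials, turned likewise. Origin on its axis at mid-length; x axis from the front (goes down) to the rear. Likewise 58 mm dia with a steel mount of 40 mm dia, 8 mm long, at the rear, and a black cap at the front. It can roll
- short_lens_front (a point): centre of the flat front face (58 mm dia) of the short lens
- short_lens_rear (a point): centre of the rear boss face of the short lens
- riser: fixed plywood riser beyond the fallen lenses: a flat board 120 mm deep (its x) by 420 mm long (its y), its top 30 mm above the table. Origin on the table under the board's centre, z up
- standing_lens: a third lens, standing upright on the riser, 124 mm tall, 58 mm dia, loose, within 60 mm of the riser's middle; leave it. Origin at the centre of its foot, z up, y along the riser's y
- bowl: white ceramic bowl with three body caps, 140 mm rim dia, 50 mm high, loose, on the table at the left or the right of the fallen lenses. Origin at the centre of its foot
- hood: black silicone lens hood, a funnel 92 mm dia at the top, 55 mm high, loose, on the side opposite the bowl. Origin at the centre of its foot
- tin: round aluminium tin, 61 mm dia, 40 mm high, loose, between the fallen lenses. Origin at the centre of its foot
- filter_box: clear acrylic filter box, 70 x 70 mm, 32 mm high, loose, between the fallen lenses, nearer the robot than the tin. Origin at the centre of its foot
Not all that is in view belongs to the job. Leave any blue, orange or purple look-alike of the short_lens alone.

How it is judged (in metres and radians):
At the end, for the whole second after the job is handed in: Both lenses stand rear end up (within 3.4 deg) on the board, foot centres within 31 mm of its long centre line and 181 mm of its middle, at rest; axes of all three lenses over 58.5 mm apart; long one on the bowl side of the third lens, short one on the other; third lens upright (3.4 deg) (angle between each of long_lens, short_lens's own x axis and vertical below 0.06 rad and x of long_lens_front in the frame of riser between -0.031 and 0.031 m and y of long_lens_front in the frame of riser between -0.181 and 0.181 m and z of long_lens_front in the frame of riser between 0.026 and 0.034 m and linear speed of each of long_lens, short_lens below 0.02 m/s and angular speed of each of long_lens, short_lens below 0.15 rad/s and x of short_lens_front in the frame of riser between -0.031 and 0.031 m and y of short_lens_front in the frame of riser between -0.181 and 0.181 m and z of short_lens_front in the frame of riser between 0.026 and 0.034 m and horizontal distance between long_lens and short_lens above 0.0585 m and horizontal distance between each of long_lens, short_lens and standing_lens above 0.0585 m and angle between standing_lens's own z axis and vertical below 0.06 rad and ((y of bowl in the frame of riser above 0 m and y of long_lens in the frame of standing_lens above 0.03 m and y of short_lens in the frame of standing_lens below -0.03 m) or (y of bowl in the frame of riser below 0 m and y of long_lens in the frame of standing_lens below -0.03 m and y of short_lens in the frame of standing_lens above 0.03 m))); the robot touches nothing.
It fails at once if the standing lens is pushed more than 20 mm or tipped more than 17 degrees (distance of standing_lens from where it was at the start of the episode above 0.02 m or angle between standing_lens's own z axis and vertical above 0.3 rad).
It fails at once if another bystander (bowl, hood, tin, filter box) is moved more than 20 mm (distance of any of bowl, hood, tin, filter_box from where it was at the start of the episode above 0.02 m).
It fails at once if a lens is dropped or banged on the riser (over 60 N) (contact force between any of long_lens, short_lens and riser above 60 N).
It also fails if it takes over 72 s, if anything falls off the work surface, if the arm or the gripper's body presses on something with over 40 N, if the wrist force passes 120 N, or if a joint passes its speed limit or range.

## Working session

There is one attempt and no reset: what is moved stays moved. The work goes in short steps, Python scripts to look and compute and a tool call to move; the robot and the scene stay as the last step left them, time stands still between calls to the robot, and variables do not carry over. Pictures are saved under pics/ and viewed, and the job is handed in when it is done.

Besides the shell and the picture viewer there is one more tool, called after "Call:" in YAML: its name, and indented under it one key for each argument. drive_tool: Moves the arm, as the interface text tells. Its arguments: {"type":"object","properties":{"commands":{"type":"array"},"grip":{"type":"number"}},"required":["commands"]}

```bash
ls; mkdir -p pics; cat > h.py <<'E'
import numpy as np, cv2
from cell import env
def cal(c):
    k=env.calibration(c); return np.array(k["intrinsics"],float),np.array(k["rvec"],float),np.array(k["tvec"],float)
def proj(c,P):
    K,r,t=cal(c); return cv2.projectPoints(np.array(P,float).reshape(-1,3),r,t,K,None)[0].reshape(-1,2)
def unproj(c,px,z):
    K,r,t=cal(c); R=cv2.Rodrigues(r)[0]; t=t.reshape(3)
    px=np.array(px,float).reshape(-1,2); d=(np.linalg.inv(K)@np.c_[px,np.ones(len(px))].T).T@R
    o=-R.T@t; s=(z-o[2])/d[:,2]; return o+d*s[:,None]
def tri(p1,p2):  # scene, top
    Ps=[]
    for c in("scene","top"):
        K,r,t=cal(c); Ps.append(K@np.c_[cv2.Rodrigues(r)[0],t.reshape(3)])
    X=cv2.triangulatePoints(Ps[0],Ps[1],np.array(p1,float).reshape(2,1),np.array(p2,float).reshape(2,1)); return (X[:3]/X[3]).ravel()
def pic(c,n,crop=None,s=1):
    im=env.read_camera(c)[:,:,::-1]
    cv2.imwrite(f"pics/{n}_full.png",im)
    if crop: x0,y0,x1,y1=crop; im=cv2.resize(im[y0:y1,x0:x1],None,fx=s,fy=s,interpolation=cv2.INTER_CUBIC)
    cv2.imwrite(f"pics/{n}.png",im)
E
python3 - <<'E'
from h import *
for c in("scene","top"):
    pic(c,c+"0")
    K,r,t=cal(c); R=cv2.Rodrigues(r)[0]; print(c,(-R.T@t.reshape(3)).round(),K.round().tolist())
    for q in ["long_lens_front","long_lens_rear","short_lens_front","short_lens_rear","riser","standing_lens","bowl","hood","tin","filter_box"]:
        print(q,[(np.round(d["pixel"]).tolist(),round(d["conf"],2)) for d in env.place_of(q,c)])
print(env.state())
E
```

```text
pics
scene [1147. -636.  893.] [[562.0, 0.0, 323.0], [0.0, 562.0, 241.0], [0.0, 0.0, 1.0]]
long_lens_front [([366.0, 228.0], 0.97)]
long_lens_rear [([409.0, 198.0], 0.78), ([310.0, 241.0], 0.25)]
short_lens_front [([279.0, 361.0], 0.97), ([142.0, 280.0], 0.73), ([308.0, 276.0], 0.59)]
short_lens_rear [([262.0, 285.0], 0.87), ([275.0, 405.0], 0.76), ([232.0, 237.0], 0.69), ([128.0, 256.0], 0.64)]
riser [([394.0, 305.0], 0.95)]
standing_lens [([395.0, 298.0], 0.66)]
bowl [([182.0, 331.0], 0.71), ([396.0, 293.0], 0.53)]
hood []
tin [([335.0, 266.0], 0.89)]
filter_box [([308.0, 238.0], 0.77), ([308.0, 274.0], 0.18)]
top [ 208.   12. 1436.] [[588.0, 0.0, 307.0], [0.0, 588.0, 241.0], [0.0, 0.0, 1.0]]
long_lens_front [([272.0, 235.0], 0.96)]
long_lens_rear [([208.0, 237.0], 0.9), ([170.0, 230.0], 0.67), ([316.0, 271.0], 0.29)]
short_lens_front [([170.0, 232.0], 0.73), ([355.0, 223.0], 0.67), ([429.0, 171.0], 0.61)]
short_lens_rear [([317.0, 272.0], 0.72), ([458.0, 142.0], 0.69), ([390.0, 238.0], 0.63), ([317.0, 158.0], 0.52)]
riser [([319.0, 160.0], 0.64)]
standing_lens [([317.0, 155.0], 0.68)]
bowl [([470.0, 252.0], 0.79)]
hood [([170.0, 230.0], 0.74), ([273.0, 234.0], 0.39), ([392.0, 241.0], 0.21)]
tin [([322.0, 229.0], 0.66), ([274.0, 236.0], 0.6)]
filter_box [([317.0, 271.0], 0.7)]
{'t': 1.1, 'joints': array([-1.39361366e+00,  4.90900745e-01,  1.55889762e+00, -5.21327044e-05,
        1.09168598e+00, -1.05589021e-01]), 'qvel': array([-0.00149824,  0.00036788,  0.00092816, -0.00010631,  0.00117815,
       -0.00048715]), 'tau': array([-2.13963947e-03, -6.12492585e+01, -2.58433449e+01,  6.91693369e-02,
        4.45156661e-02, -3.68748590e-05]), 'eef_pos': array([ 174.40646148, -600.19476151,  214.66130295]), 'tcp_rot': array([3.14148982e+00, 5.74232840e-05, 2.82795719e-01]), 'ft_force': array([-0.27527149, -0.61230292, -0.97683404]), 'moment': array([-0.00121984,  0.00431779,  0.01060191]), 'opening': 0.9999196048627929}
```

View pics/scene0.png

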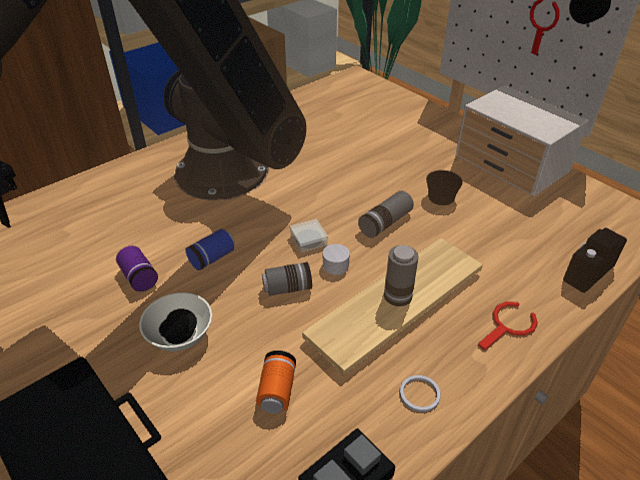

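View pics/top0.png

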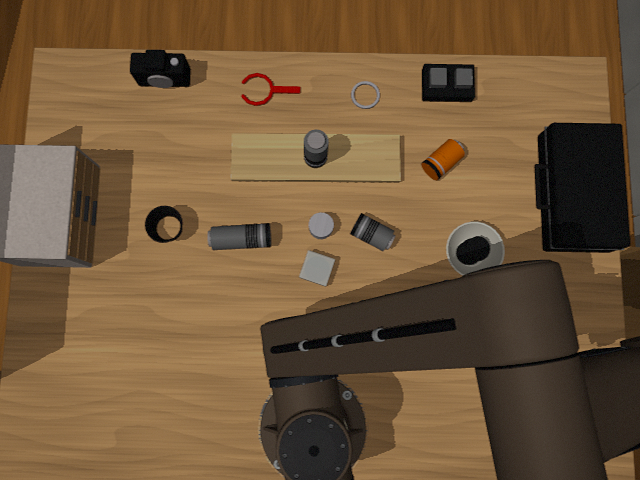

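```bash
python3 - <<'E'
from h import *
for n,s,t,z in [("LF",(366,228),(272,235),29),("LR",(409,198),(208,237),29),("SF",(308,276),(355,223),29),("SR",(262,285),(390,238),29),("tin",(335,266),(322,229),0),("fb",(308,238),(317,271),0),("bowl",(182,331),(470,252),0),("hood",(443,200),(165,224),0),("stand",(395,298),(317,155),30),("riser",(394,305),(319,160),0)]:
    print(n,tri(s,t).round(),unproj("scene",s,z).round(),unproj("top",t,z).round())
im=cv2.imread("pics/scene0_full.png"); cv2.imwrite("pics/c1.png",cv2.resize(im[170:380,240:500],None,fx=3,fy=2.8,interpolation=cv2.INTER_CUBIC)) 
im=cv2.imread("pics/top0_full.png"); cv2.imwrite("pics/c2.png",cv2.resize(im[120:300,190:420],None,fx=3.3,fy=3.3,interpolation=cv2.INTER_CUBIC)) 
E
```

```text
LF [456. 107.  28.] [[456. 107.  29.]] [[455. 107.  29.]]
LR [448. 263.  34.] [[444. 270.  29.]] [[447. 262.  29.]]
SF [488. -96.  28.] [[488. -98.  29.]] [[489. -95.  29.]]
SR [ 450. -185.   31.] [[ 445. -189.   29.]] [[ 454. -180.   29.]]
tin [479. -14.  -2.] [[482. -14.   0.]] [[478. -15.   0.]]
fb [373.  -4.   6.] [[369.   1.  -0.]] [[373.  -5.   0.]]
bowl [ 427. -377.   12.] [[ 419. -372.    0.]] [[ 428. -381.    0.]]
hood [481. 374.  -7.] [[484. 361.   0.]] [[483. 376.   0.]]
stand [657.  -1.  30.] [[655.  -4.  30.]] [[659.   1.  30.]]
riser [654.  -4.   7.] [[651.   1.   0.]] [[656.  -5.   0.]]
```

View pics/c1.png

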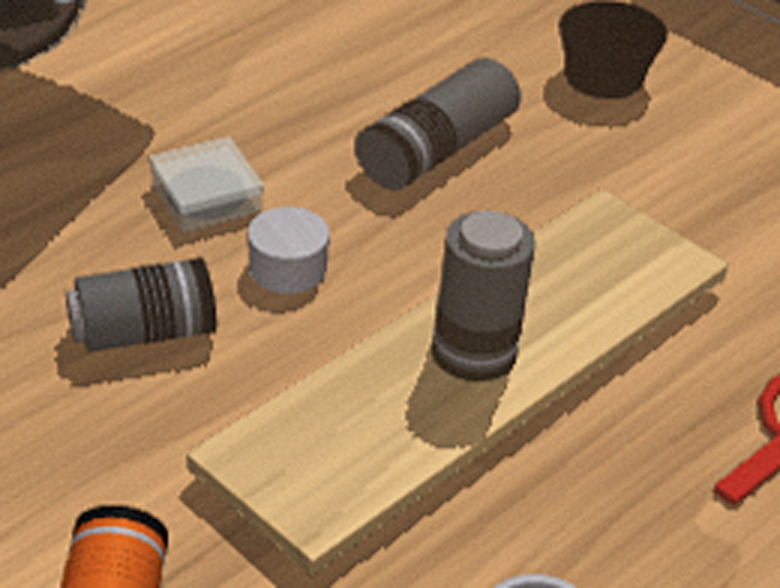

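View pics/c2.png

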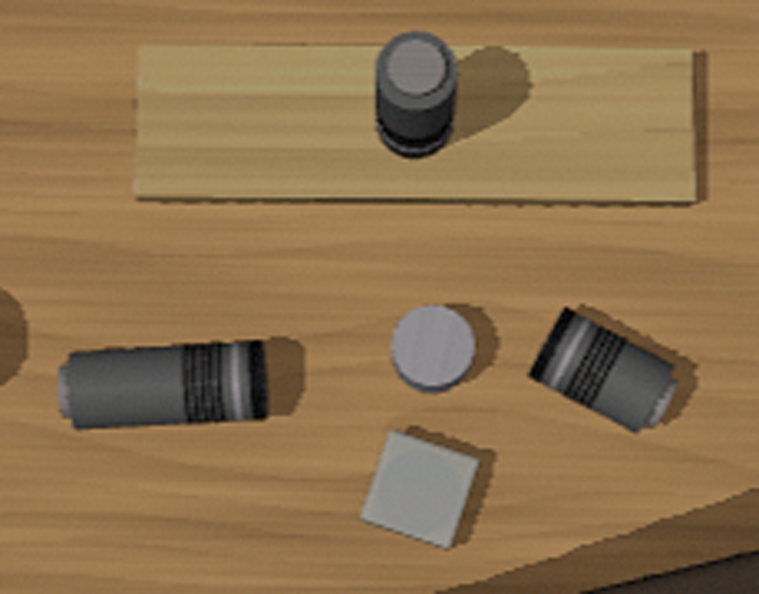

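```bash
cat >> h.py <<'E'
from scipy.optimize import minimize
def cyl(c,u,L,boss=8):
    """points on hull: c=front center, u=axis front->rear"""
    u=np.array(u,float)/np.linalg.norm(u); a=np.cross(u,[0.3,0.5,0.81]); a/=np.linalg.norm(a); b=np.cross(u,a)
    th=np.linspace(0,2*np.pi,40)[:,None]; ring=np.cos(th)*a+np.sin(th)*b
    return np.r_[c+29*ring, c+u*(L-boss)+29*ring, c+u*L+20*ring]
def sil(cam,pts):
    m=np.zeros((480*4,640*4),np.uint8); p=proj(cam,pts)
    # union of body hull and boss hull
    for s in (slice(0,80),slice(80,120)):
        q=np.r_[p[s]] if s.start==0 else np.r_[p[80:120],proj(cam,pts[80:120])]
        cv2.fillConvexPoly(m,cv2.convexHull(((q+0.5)*4).astype(np.float32)).astype(np.int32),1)
    return cv2.resize(m*255,(640,480),interpolation=cv2.INTER_AREA)/255.
def fit(masks,mk,x0,scale):
    def f(x):
        e=0
        for c,m in masks.items():
            s=sil(c,mk(x)); e+=1-np.minimum(s,m).sum()/np.maximum(s,m).sum()
        return e
    x0=np.array(x0,float); S=np.vstack([x0]+[x0+np.eye(len(x0))[i]*scale[i] for i in range(len(x0))])
    r=minimize(f,x0,method="Nelder-Mead",options=dict(initial_simplex=S,maxiter=250)); return r.x,r.fun
def masks_of(q,near=None,cams=("scene","top")):
    o={}
    for c in cams:
        d=env.trace(q,c)
        if near: d=sorted(d,key=lambda e:np.hypot(*(np.array(e["pixel"])-near[c])))
        if d: o[c]=np.array(d[0]["pixels"]).astype(float); print(q,c,np.round(d[0]["pixel"]).tolist(),round(d[0]["conf"],2),int(o[c].sum()))
    return o
E
python3 - <<'E'
from h import *
lie=lambda L:(lambda x:cyl(np.array([x[0]-np.cos(x[2])*L/2,x[1]-np.sin(x[2])*L/2,29]),[np.cos(x[2]),np.sin(x[2]),0],L))
M=masks_of("long_lens",{"scene":(386,213),"top":(240,236)})
x,e=fit(M,lie(150),[452,183,1.62],[8,8,.1]); print("long",x.round(3),e)
for c in M: x,e=fit({c:M[c]},lie(150),[452,183,1.62],[8,8,.1]); print(c,x.round(3),e)
M=masks_of("short_lens",{"scene":(287,280),"top":(373,232)})
x,e=fit(M,lie(100),[470,-140,-1.97],[8,8,.1]); print("short",x.round(3),e)
for c in M: x,e=fit({c:M[c]},lie(100),[470,-140,-1.97],[8,8,.1]); print(c,x.round(3),e)
M=masks_of("standing_lens",{"scene":(400,275),"top":(317,145)})
st=lambda L:(lambda x:cyl(np.array([x[0],x[1],30]),[0,0,1],L))
x,e=fit(M,st(124),[657,0],[8,8]); print("stand",x.round(1),e)
print("riser corners", unproj("top",[(137/3.3+190,47/3.3+120),(693/3.3+190,52/3.3+120),(137/3.3+190,198/3.3+120),(694/3.3+190,202/3.3+120)],30).round(1))
print("scene", unproj("scene",[(188/3+240,460/2.8+170),(313/3+240,562/2.8+170),(602/3+240,192/2.8+170),(726/3+240,266/2.8+170)],30).round(1))
E
```

```text
long_lens scene [384.0, 211.0] 0.89 1342
long_lens top [240.0, 232.0] 0.85 1524
long [449.258 185.68    1.645] 0.11079827051194335
scene [447.082 187.728   1.644] 0.03693749452437678
top [450.166 185.268   1.646] 0.04540460440343963
short_lens scene [212.0, 246.0] 0.58 1176
short_lens top [373.0, 232.0] 0.65 958
short [ 465.85  -140.062   -2.052] 1.0762093262607868
scene [ 470.   -140.     -1.97] 1.0
top [ 465.85  -140.062   -2.052] 0.07620932626078691
standing_lens scene [398.0, 274.0] 0.77 1642
standing_lens top [314.0, 151.0] 0.75 844
stand [653.9   4.6] 0.08823533900468283
riser corners [[ 708.9  215.7   30. ]
 [ 713.3 -205.6   30. ]
 [ 590.9  210.8   30. ]
 [ 596.2 -205.7   30. ]]
scene [[ 603.4 -208.6   30. ]
 [ 718.1 -204.8   30. ]
 [ 597.1  210.2   30. ]
 [ 713.4  211.1   30. ]]
```

Call:
drive_tool:
  commands:
    - {"dx": 20, "dy": 31, "dz": 0, "yaw": 4}
    - {"dx": 20, "dy": 31, "dz": 0, "yaw": 4}
    - {"dx": 20, "dy": 31, "dz": 0, "yaw": 4}
    - {"dx": 20, "dy": 31, "dz": 0, "yaw": 4}
    - {"dx": 20, "dy": 31, "dz": 0, "yaw": 4}
  grip: 1

```text
t: 1.82
eef_pos: [275.0, -443.7, 214.7]
tcp_rot: [3.141, 0.0, 0.635]
ft_force: [0.5, 0.1, -0.8]
opening: 1.001
```

Call:
drive_tool:
  commands:
    - {"dx": 20, "dy": 31, "dz": 0, "yaw": 4}
    - {"dx": 20, "dy": 31, "dz": 0, "yaw": 4}
    - {"dx": 20, "dy": 31, "dz": 0, "yaw": 4}
    - {"dx": 20, "dy": 31, "dz": 0, "yaw": 4}
    - {"dx": 20, "dy": 31, "dz": 0, "yaw": 4}

```text
t: 2.23
eef_pos: [375.1, -288.6, 214.9]
tcp_rot: [3.141, 0.0, 0.984]
ft_force: [1.1, -0.9, 0.2]
opening: 1.003
```

Call:
drive_tool:
  commands:
    - {"dx": 20, "dy": 31, "dz": 0, "yaw": 4}
    - {"dx": 20, "dy": 31, "dz": -10, "yaw": 3}
    - {"dx": 20, "dy": 31, "dz": -20, "yaw": 0}
    - {"dx": 0, "dy": 0, "dz": -20, "yaw": 0}
    - {"dx": 0, "dy": 0, "dz": 0, "yaw": 0}

```text
t: 2.65
eef_pos: [433.9, -195.2, 162.3]
tcp_rot: [-3.137, -0.0, 1.107]
ft_force: [-0.2, 0.4, -0.3]
opening: 1.003
```

Call:
drive_tool:
  commands:
    - {"dx": 20, "dy": 31, "dz": -10, "yaw": 0}
    - {"dx": 0, "dy": 0, "dz": -30, "yaw": 0}
    - {"dx": 0, "dy": 0, "dz": -30, "yaw": 0}
    - {"dx": 0, "dy": 0, "dz": -15, "yaw": 0}
    - {"dx": 0, "dy": 0, "dz": 0, "yaw": 0}

```text
t: 3.07
eef_pos: [453.2, -166.7, 78.0]
tcp_rot: [-3.138, 0.0, 1.102]
ft_force: [0.0, 0.9, -0.5]
opening: 0.997
```

```bash
python3 - <<'E'
from h import *
pic("scene","s1",(160,180,420,400),3)
print(env.state()["eef_pos"])
E
```

```text
[ 453.82589216 -167.06276891   79.55370915]
```

View pics/s1.png

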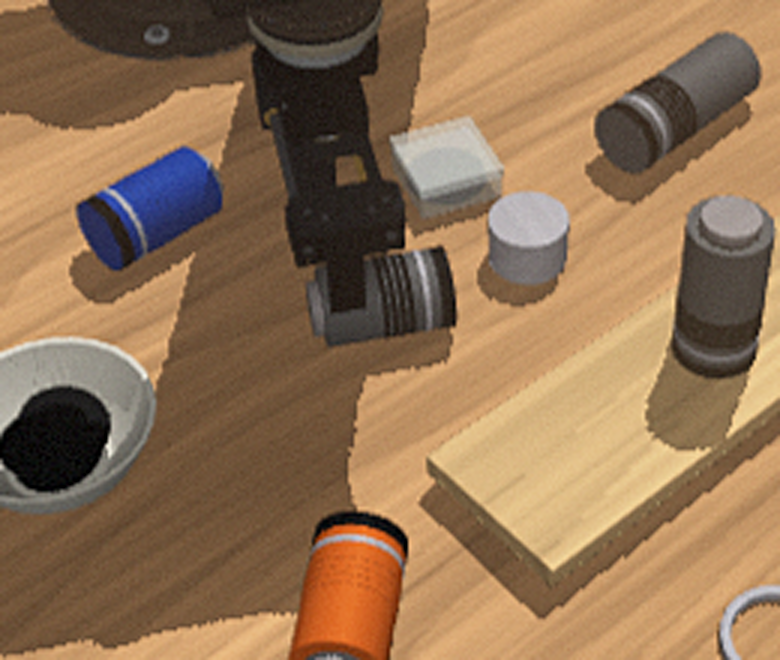

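The gripper straddles the grey short lens near its rear (crop 345,300). The blue (150,205) and orange (350,590) look-alikes are well clear. Descending.

Call:
drive_tool:
  commands:
    - {"dx": 0, "dy": 2, "dz": -25, "yaw": 0}
    - {"dx": 0, "dy": 0, "dz": -25, "yaw": 0}
    - {"dx": 0, "dy": 0, "dz": -19, "yaw": 0}
    - {"dx": 0, "dy": 0, "dz": 0, "yaw": 0}
    - {"dx": 0, "dy": 0, "dz": 0, "yaw": 0}

```text
t: 3.53
eef_pos: [454.6, -165.1, 11.8]
tcp_rot: [3.141, 0.0, 1.102]
ft_force: [-0.4, 0.2, 0.1]
opening: 0.998
```

Call:
drive_tool:
  commands:
    - {"dx": 0, "dy": 0, "dz": 0, "yaw": 0}
    - {"dx": 0, "dy": 0, "dz": 0, "yaw": 0}
    - {"dx": 0, "dy": 0, "dz": 0, "yaw": 0}
    - {"dx": 0, "dy": 0, "dz": 0, "yaw": 0}
    - {"dx": 0, "dy": 0, "dz": 0, "yaw": 0}
  grip: 0

```text
t: 3.95
eef_pos: [454.5, -164.5, 11.4]
tcp_rot: [3.141, 0.0, 1.103]
ft_force: [-0.4, 0.0, 0.2]
opening: 0.706
```

Call:
drive_tool:
  commands:
    - {"dx": 0, "dy": 0, "dz": 0, "yaw": 0}
    - {"dx": 0, "dy": 0, "dz": 0, "yaw": 0}
    - {"dx": 0, "dy": 0, "dz": 0, "yaw": 0}

```text
t: 4.2
eef_pos: [454.3, -164.4, 11.0]
tcp_rot: [3.141, 0.0, 1.103]
ft_force: [-1.1, 0.8, 4.4]
opening: 0.607
```

Call:
drive_tool:
  commands:
    - {"dx": 0, "dy": 0, "dz": 10, "yaw": 0}
    - {"dx": 0, "dy": 0, "dz": 20, "yaw": 0}
    - {"dx": 0, "dy": 0, "dz": 20, "yaw": 0}
    - {"dx": 0, "dy": 0, "dz": 20, "yaw": 0}
    - {"dx": 0, "dy": 0, "dz": 20, "yaw": 0}

```text
t: 4.62
eef_pos: [454.0, -164.2, 102.1]
tcp_rot: [-3.141, 0.0, 1.103]
ft_force: [-0.2, -0.9, -2.6]
opening: 0.608
```

Call:
drive_tool:
  commands:
    - {"dx": 0, "dy": 0, "dz": 20, "yaw": 0}
    - {"dx": 0, "dy": 0, "dz": 10, "yaw": 0}
    - {"dx": 0, "dy": 0, "dz": 0, "yaw": 0}

```text
t: 4.87
eef_pos: [454.9, -164.6, 133.2]
tcp_rot: [3.138, 0.0, 1.103]
ft_force: [0.6, 0.0, -2.7]
opening: 0.607
```

```bash
python3 - <<'E'
from h import *
pic("scene","s2",(160,130,420,350),3)
s=env.state();print(s["eef_pos"],s["ft_force"],s["moment"])
E
```

```text
[ 454.44657527 -164.47230017  131.84122225] [ 0.56843591  0.20231584 -2.99966468] [-0.09714608 -0.01270516  0.05676927]
```

View pics/s2.png

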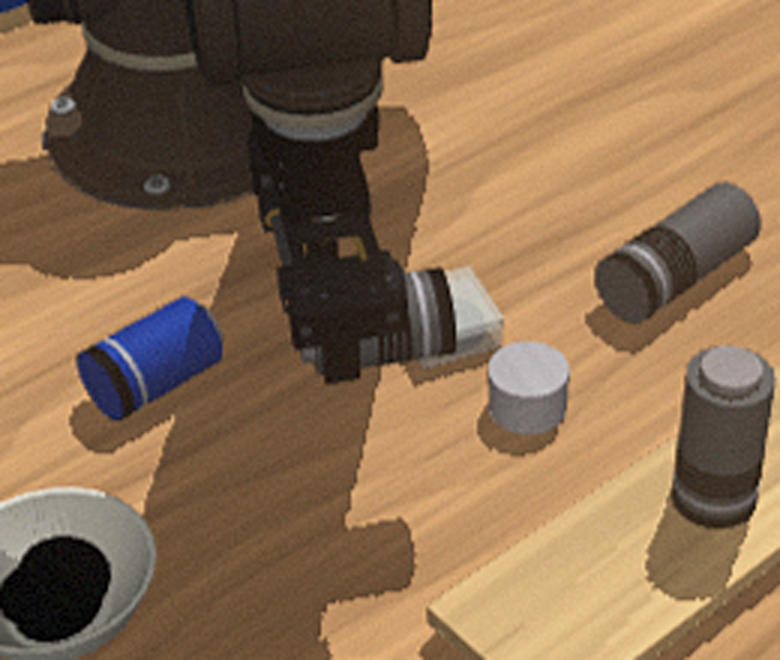

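Call:
drive_tool:
  commands:
    - {"dx": 4, "dy": -15, "dz": 0, "yaw": 6.8}
    - {"dx": 4, "dy": -15, "dz": 0, "yaw": 7}
    - {"dx": 4, "dy": -15, "dz": 0, "yaw": 7}
    - {"dx": 4, "dy": -15, "dz": -20, "yaw": 6}
    - {"dx": 0, "dy": 0, "dz": -20, "yaw": 0}

```text
t: 5.33
eef_pos: [471.1, -226.7, 90.0]
tcp_rot: [3.14, 0.001, 1.577]
ft_force: [-0.4, -0.2, -2.6]
opening: 0.603
```

Call:
drive_tool:
  commands:
    - {"dx": 0, "dy": 0, "dz": -25, "yaw": 0}
    - {"dx": 0, "dy": 0, "dz": -25, "yaw": 0}
    - {"dx": 0, "dy": 0, "dz": -15, "yaw": 0}
    - {"dx": 0, "dy": 0, "dz": -10, "yaw": 0}
    - {"dx": 0, "dy": 0, "dz": -3, "yaw": 0}

```text
t: 5.75
eef_pos: [469.3, -223.8, 10.8]
tcp_rot: [-3.138, -0.002, 1.571]
ft_force: [-8.0, 1.2, 19.2]
opening: 0.6
```

Call:
drive_tool:
  commands:
    - {"dx": 0, "dy": 0, "dz": -1, "yaw": 0}
    - {"dx": 0, "dy": 0, "dz": 0, "yaw": 0}

```text
t: 5.92
eef_pos: [470.4, -224.4, 11.9]
tcp_rot: [3.141, 0.0, 1.571]
ft_force: [0.2, -0.7, -1.5]
opening: 0.604
```

Call:
drive_tool:
  commands:
    - {"dx": 0, "dy": 0, "dz": 0, "yaw": 0}
    - {"dx": 0, "dy": 0, "dz": 0, "yaw": 0}
  grip: 0.67

```text
t: 6.08
eef_pos: [470.7, -224.6, 12.5]
tcp_rot: [3.14, 0.001, 1.571]
ft_force: [-0.1, 0.4, 0.6]
opening: 0.656
```

Call:
drive_tool:
  commands:
    - {"dx": 0, "dy": -7, "dz": 0, "yaw": 0}
    - {"dx": 0, "dy": 0, "dz": 0, "yaw": 0}

```text
t: 6.25
eef_pos: [470.8, -232.5, 12.4]
tcp_rot: [3.14, 0.001, 1.571]
ft_force: [-0.1, 0.6, 0.5]
opening: 0.667
```

Call:
drive_tool:
  commands:
    - {"dx": 0, "dy": 0, "dz": 0, "yaw": 0}
    - {"dx": 0, "dy": 0, "dz": 0, "yaw": 0}
    - {"dx": 0, "dy": 0, "dz": 0, "yaw": 0}
    - {"dx": 0, "dy": 0, "dz": 0, "yaw": 0}
  grip: 0.595

```text
t: 6.58
eef_pos: [470.4, -231.6, 12.0]
tcp_rot: [3.141, 0.0, 1.571]
ft_force: [-1.3, -1.3, 2.5]
opening: 0.603
```

Call:
drive_tool:
  commands:
    - {"dx": 0, "dy": 0, "dz": 5, "yaw": 0}
    - {"dx": 0, "dy": 0, "dz": 10, "yaw": 0}
    - {"dx": 0, "dy": 0, "dz": 10, "yaw": 0}
    - {"dx": 0, "dy": 0, "dz": 5, "yaw": 0}
    - {"dx": 0, "dy": 0, "dz": 0, "yaw": 0}

```text
t: 7.0
eef_pos: [470.8, -231.7, 43.4]
tcp_rot: [3.139, 0.001, 1.571]
ft_force: [0.1, -0.4, -3.7]
opening: 0.604
```

```bash
python3 - <<'E'
from h import *
pic("scene","s3",(160,180,420,400),3)
s=env.state();print(s["eef_pos"],s["ft_force"],s["moment"],s["opening"])
E
```

```text
[ 470.57495001 -231.5306007    42.71174006] [-1.41487454 -0.01069489 -3.13572413] [-0.1051683  -0.13948878  0.05345206] 0.6023869021496445
```

View pics/s3.png

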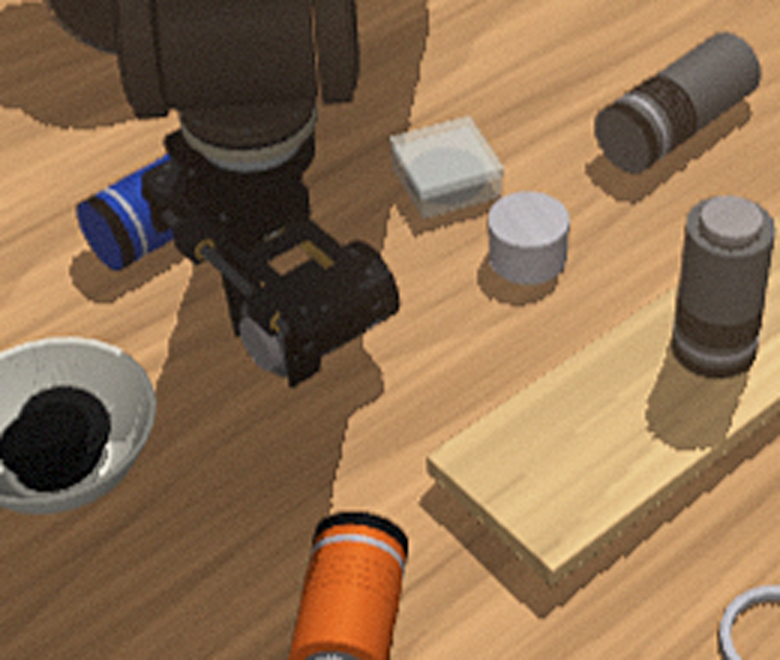

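Call:
drive_tool:
  commands:
    - {"dx": 0, "dy": 0, "dz": 0, "yaw": 0}
    - {"dx": 0, "dy": 0, "dz": 0, "yaw": 0}
  grip: 0.602

```text
t: 7.22
eef_pos: [470.1, -231.3, 41.6]
tcp_rot: [-3.141, -0.0, 1.571]
ft_force: [0.4, 1.1, -3.1]
opening: 0.603
```

```bash
cat > st.py <<'E'
from h import *
s=env.state();print(round(s["t"],2),s["eef_pos"].round(1),s["ft_force"].round(1),s["moment"].round(3),round(s["opening"],4))
E
python3 st.py
```

```text
7.22 [ 470.1 -231.3   41.6] [ 0.4  1.1 -3.1] [-0.154 -0.093  0.024] 0.6035
```

Call:
drive_tool:
  commands:
    - {"dx": 0, "dy": 0, "dz": 0, "yaw": 0}
    - {"dx": 0, "dy": 0, "dz": 0, "yaw": 0}
  grip: 0.606

```text
t: 7.38
eef_pos: [470.1, -231.3, 41.5]
tcp_rot: [-3.141, -0.0, 1.571]
ft_force: [0.0, 0.4, -3.0]
opening: 0.608
```

```bash
python3 st.py
```

```text
7.38 [ 470.1 -231.3   41.5] [ 0.   0.4 -3. ] [-0.124 -0.122 -0.007] 0.6076
```

Call:
drive_tool:
  commands:
    - {"dx": 0, "dy": 0, "dz": 0, "yaw": 0}
    - {"dx": 0, "dy": 0, "dz": 0, "yaw": 0}
  grip: 0.608

```text
t: 7.55
eef_pos: [470.3, -231.5, 41.8]
tcp_rot: [3.142, 0.0, 1.571]
ft_force: [-0.2, -0.8, -0.7]
opening: 0.609
```

```bash
python3 st.py
```

```text
7.55 [ 470.3 -231.5   41.8] [-0.2 -0.8 -0.7] [-0.064  0.049 -0.009] 0.6094
```

```bash
python3 - <<'E'
from h import *
pic("scene","s4",(210,240,350,360),5)
E
python3 st.py
```

```text
7.6 [ 470.3 -231.5   41.8] [ 0.6 -1.  -0.9] [-0.129  0.013  0.038] 0.6071
```

View pics/s4.png

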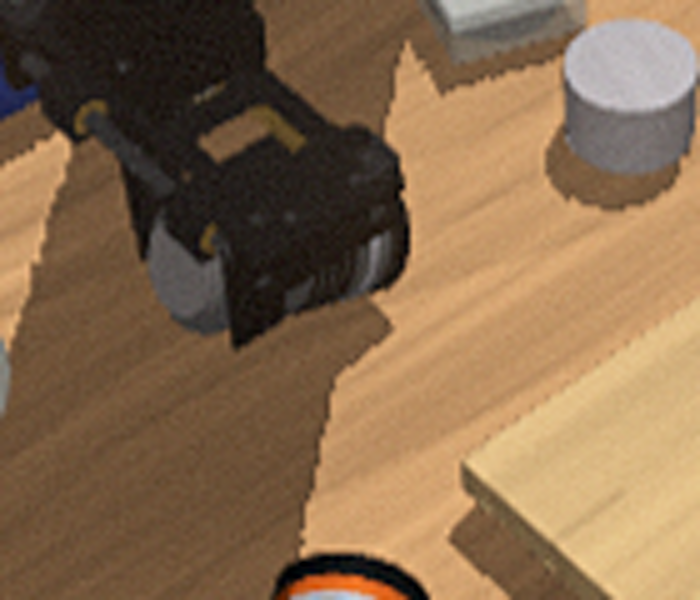

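Call:
drive_tool:
  commands:
    - {"dx": 0, "dy": 4, "dz": 5, "yaw": 0}
    - {"dx": 0, "dy": 5, "dz": 5, "yaw": 0}
    - {"dx": 0, "dy": 7, "dz": 5, "yaw": 0}
    - {"dx": 0, "dy": 8, "dz": 4, "yaw": 0}
    - {"dx": 0, "dy": 0, "dz": 0, "yaw": 0}

```text
t: 8.02
eef_pos: [470.5, -206.1, 62.0]
tcp_rot: [3.141, 0.001, 1.572]
ft_force: [-0.3, -0.5, 1.1]
opening: 0.613
```

```bash
python3 - <<'E'
from h import *
pic("scene","s5",(210,220,350,340),5)
E
python3 st.py
```

```text
8.07 [ 470.5 -206.6   61.6] [ 0.5 -1.5  1.4] [-0.063  0.099  0.02 ] 0.6128
```

View pics/s5.png

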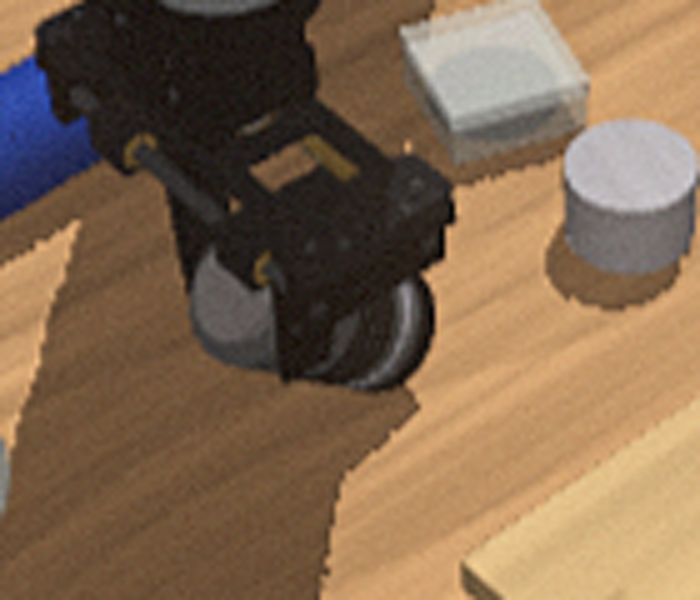

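```bash
python3 - <<'E'
from h import *
im=cv2.imread("pics/s5_full.png")
big=cv2.resize(im[220:340,210:350],None,fx=5,fy=5,interpolation=cv2.INTER_CUBIC)
P=np.array([470.5,-206.6,61.6+19]); a=84
def draw(P,a,th,col):
    u=np.array([0,-np.cos(th),np.sin(th)]); pts=cyl(P-a*u,u,100)
    p=((proj("scene",pts)-[210,220])*5).astype(int)
    for k in range(3): cv2.polylines(big,[p[k*40:k*40+40]],True,col,1)
draw(P,84,np.radians(45),(0,255,0))
draw(np.array([470.5,-231+84-40,29]),40,0.0,(0,0,255))
cv2.imwrite("pics/o1.png",big)
E
```

```text
(no output)
```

View pics/o1.png

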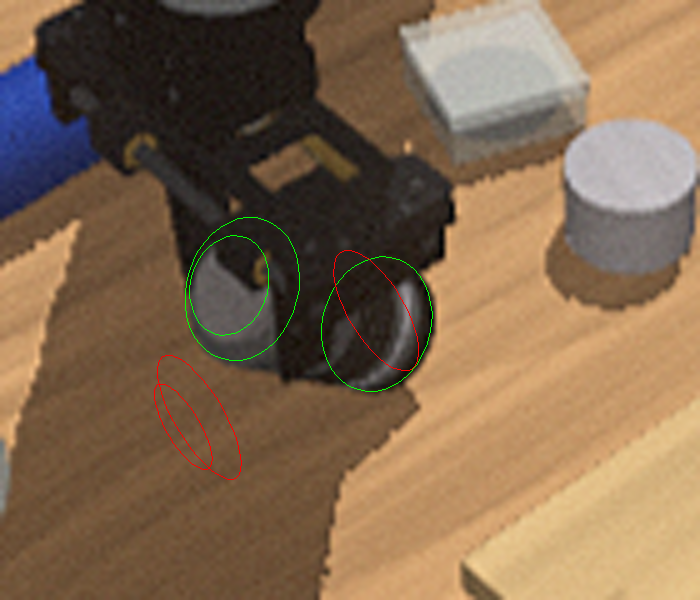

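The green 45° model fits well: the lens is pivoting as planned, rear at (225,300) and front at (380,325) in the crop. Continuing the arc.

Call:
drive_tool:
  commands:
    - {"dx": 0, "dy": 7, "dz": 4, "yaw": 0}
    - {"dx": 0, "dy": 7, "dz": 2, "yaw": 0}
    - {"dx": 0, "dy": 8, "dz": 2, "yaw": 0}
    - {"dx": 0, "dy": 8, "dz": 1, "yaw": 0}
    - {"dx": 0, "dy": 0, "dz": 0, "yaw": 0}

```text
t: 8.48
eef_pos: [470.4, -176.0, 70.2]
tcp_rot: [3.141, 0.0, 1.572]
ft_force: [-0.4, 0.4, 2.5]
opening: 0.605
```

Call:
drive_tool:
  commands:
    - {"dx": 0, "dy": 8, "dz": 0, "yaw": 0}
    - {"dx": 0, "dy": 8, "dz": 0, "yaw": 0}
    - {"dx": 0, "dy": 8, "dz": 0, "yaw": 0}
    - {"dx": 0, "dy": 8, "dz": -1, "yaw": 0}
    - {"dx": 0, "dy": 0, "dz": 0, "yaw": 0}

```text
t: 8.9
eef_pos: [469.9, -143.8, 68.4]
tcp_rot: [-3.141, -0.001, 1.572]
ft_force: [-0.2, 1.7, 1.4]
opening: 0.608
```

```bash
cat > ov.py <<'E'
import sys
from h import *
name,L,a,th,off=sys.argv[1],float(sys.argv[2]),float(sys.argv[3]),np.radians(float(sys.argv[4])),float(sys.argv[5]) # off: +1 rear toward +y
s=env.state(); P=s["eef_pos"]+[0,0,19]
env.read_camera
im=env.read_camera("scene")[:,:,::-1]; cv2.imwrite(f"pics/{name}_full.png",im)
c=proj("scene",P)[0].astype(int); x0=min(max(c[0]-70,0),500); y0=min(max(c[1]-60,0),360)
big=cv2.resize(im[y0:y0+120,x0:x0+140],None,fx=5,fy=5,interpolation=cv2.INTER_CUBIC); raw=big.copy()
u=np.array([0,off*np.cos(th),np.sin(th)]); p=((proj("scene",cyl(P-a*u,u,L))-[x0,y0])*5).astype(int)
for k in range(3): cv2.polylines(big,[p[k*40:k*40+40]],True,(0,255,0),1)
cv2.imwrite(f"pics/{name}.png",big)
print(round(s["t"],2),s["eef_pos"].round(1),s["ft_force"].round(1),s["moment"].round(3),round(s["opening"],4),"crop",x0,y0)
E
python3 ov.py s6 100 84 85 -1
```

```text
8.9 [ 469.9 -143.8   68.4] [-0.2  1.7  1.4] [ 0.192  0.034 -0.008] 0.6081 crop 215 201
```

View pics/s6.png

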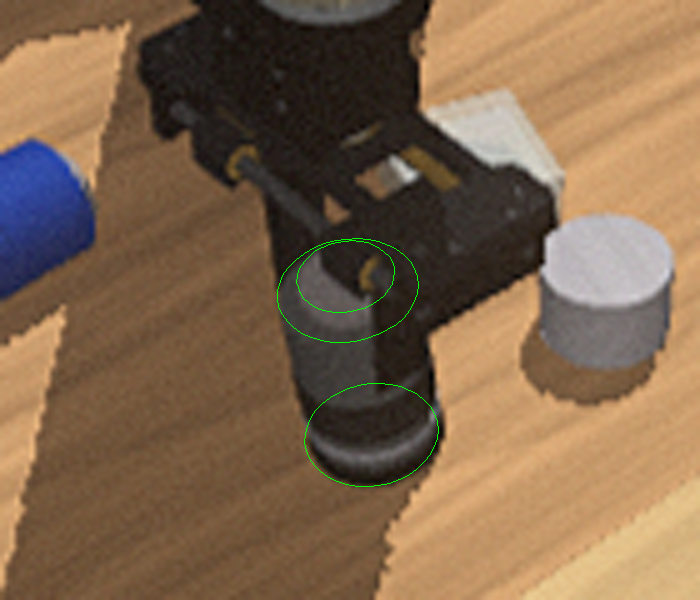

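Call:
drive_tool:
  commands:
    - {"dx": 0, "dy": 3, "dz": -1, "yaw": 0}
    - {"dx": 0, "dy": 3, "dz": -1, "yaw": 0}
    - {"dx": 0, "dy": 1, "dz": -1, "yaw": 0}
    - {"dx": 0, "dy": 0, "dz": 0, "yaw": 0}

```text
t: 9.28
eef_pos: [470.3, -138.2, 65.8]
tcp_rot: [3.141, -0.0, 1.571]
ft_force: [-1.9, 2.2, 4.8]
opening: 0.61
```

Call:
drive_tool:
  commands:
    - {"dx": 0, "dy": 0, "dz": 0, "yaw": 0}
    - {"dx": 0, "dy": 0, "dz": 0, "yaw": 0}
    - {"dx": 0, "dy": 0, "dz": 0, "yaw": 0}
  grip: 0.64

```text
t: 9.53
eef_pos: [470.3, -138.6, 65.7]
tcp_rot: [3.141, 0.0, 1.571]
ft_force: [0.5, 0.0, 0.5]
opening: 0.64
```

```bash
python3 ov.py s7 100 84 90 -1
```

```text
9.53 [ 470.3 -138.6   65.7] [0.5 0.  0.5] [ 0.019 -0.116 -0.056] 0.6396 crop 217 201
```

View pics/s7.png

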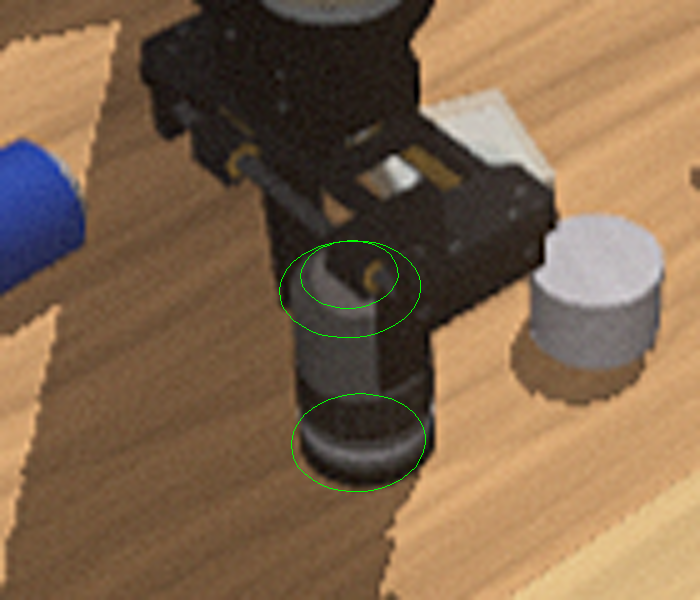

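Call:
drive_tool:
  commands:
    - {"dx": 0, "dy": 3, "dz": -4, "yaw": 0}
    - {"dx": 0, "dy": 0, "dz": 0, "yaw": 0}

```text
t: 9.75
eef_pos: [470.0, -135.0, 61.2]
tcp_rot: [-3.141, -0.0, 1.571]
ft_force: [-0.2, -0.3, 0.0]
opening: 0.636
```

Call:
drive_tool:
  commands:
    - {"dx": 0, "dy": 0, "dz": 0, "yaw": 0}
    - {"dx": 0, "dy": 0, "dz": 0, "yaw": 0}
    - {"dx": 0, "dy": 0, "dz": 0, "yaw": 0}
    - {"dx": 0, "dy": 0, "dz": 0, "yaw": 0}
  grip: 0.5

```text
t: 10.08
eef_pos: [470.2, -135.4, 61.7]
tcp_rot: [-3.141, -0.0, 1.571]
ft_force: [0.3, -0.9, -2.8]
opening: 0.605
```

Call:
drive_tool:
  commands:
    - {"dx": 0, "dy": 0, "dz": 5, "yaw": 0}
    - {"dx": 0, "dy": 0, "dz": 15, "yaw": 0}
    - {"dx": 0, "dy": 0, "dz": 20, "yaw": 0}
    - {"dx": 0, "dy": 0, "dz": 20, "yaw": 0}
    - {"dx": 0, "dy": 0, "dz": 0, "yaw": 0}

```text
t: 10.5
eef_pos: [471.5, -135.9, 125.0]
tcp_rot: [3.137, 0.002, 1.571]
ft_force: [0.9, -0.4, -2.2]
opening: 0.611
```

```bash
python3 ov.py s8 100 80 90 -1
```

```text
10.5 [ 471.5 -135.9  125. ] [ 0.9 -0.4 -2.2] [-0.028 -0.18   0.049] 0.6111 crop 217 179
```

View pics/s8.png

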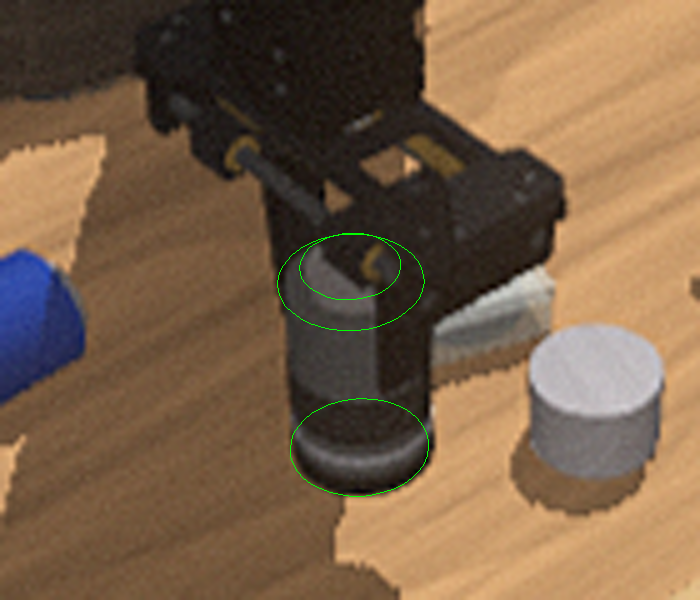

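Call:
drive_tool:
  commands:
    - {"dx": 6, "dy": 20, "dz": 5, "yaw": 0}
    - {"dx": 9, "dy": 35, "dz": 0, "yaw": 0}
    - {"dx": 9, "dy": 35, "dz": 0, "yaw": 0}
    - {"dx": 9, "dy": 35, "dz": 0, "yaw": 0}
    - {"dx": 9, "dy": 35, "dz": 0, "yaw": 0}

```text
t: 10.97
eef_pos: [512.0, 26.2, 125.8]
tcp_rot: [-3.14, -0.0, 1.57]
ft_force: [1.9, -0.6, -2.7]
opening: 0.606
```

Call:
drive_tool:
  commands:
    - {"dx": 9, "dy": 35, "dz": 0, "yaw": 0}
    - {"dx": 9, "dy": 35, "dz": 0, "yaw": 0}
    - {"dx": 10, "dy": 10, "dz": 0, "yaw": 0}
    - {"dx": 25, "dy": 0, "dz": 0, "yaw": 0}
    - {"dx": 25, "dy": 0, "dz": 0, "yaw": 0}

```text
t: 11.38
eef_pos: [590.2, 105.9, 125.6]
tcp_rot: [-3.14, 0.0, 1.573]
ft_force: [1.1, 0.4, -2.1]
opening: 0.604
```

Call:
drive_tool:
  commands:
    - {"dx": 25, "dy": 0, "dz": 0, "yaw": 0}
    - {"dx": 25, "dy": 0, "dz": 0, "yaw": 0}
    - {"dx": 14, "dy": 0, "dz": 0, "yaw": 0}
    - {"dx": 0, "dy": 0, "dz": 0, "yaw": 0}

```text
t: 11.72
eef_pos: [656.1, 104.4, 124.8]
tcp_rot: [-3.141, 0.0, 1.57]
ft_force: [-1.1, 0.2, -2.9]
opening: 0.603
```

```bash
python3 ov.py s9 100 80 90 -1; python3 - <<'E'
from h import *
pic("top","t9",(210,110,430,290),3.5)
E
```

```text
11.72 [656.1 104.4 124.8] [-1.1  0.2 -2.9] [-0.033 -0.107  0.005] 0.6028 crop 367 173
```

View pics/s9.png

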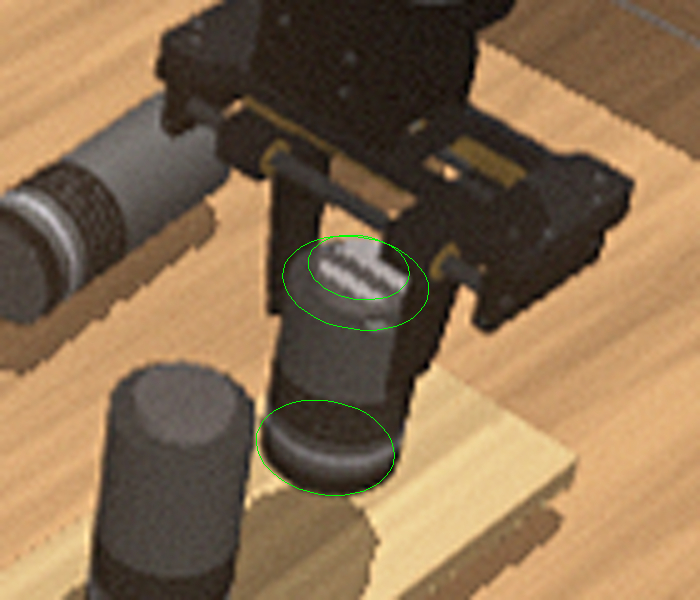

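View pics/s9_full.png

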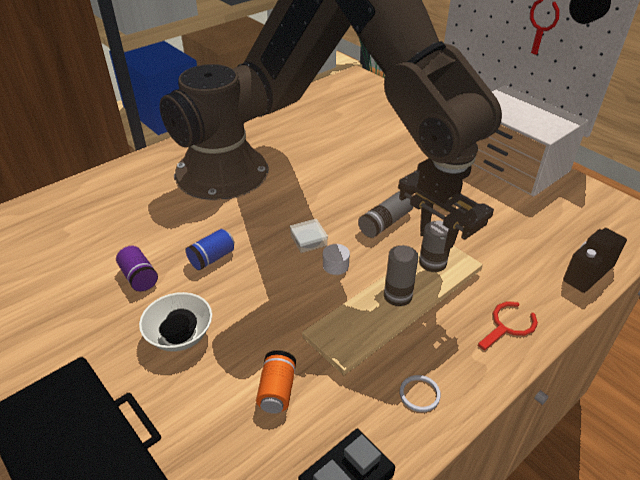

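Call:
drive_tool:
  commands:
    - {"dx": 0, "dy": 0, "dz": -10, "yaw": 0}
    - {"dx": 0, "dy": 0, "dz": -10, "yaw": 0}
    - {"dx": 0, "dy": 0, "dz": -6, "yaw": 0}
    - {"dx": 0, "dy": 0, "dz": -3, "yaw": 0}
    - {"dx": 0, "dy": 0, "dz": 0, "yaw": 0}

```text
t: 12.23
eef_pos: [653.6, 104.6, 96.6]
tcp_rot: [-3.14, 0.0, 1.571]
ft_force: [-0.8, -0.9, -2.5]
opening: 0.602
```

Call:
drive_tool:
  commands:
    - {"dx": 0, "dy": 0, "dz": -1, "yaw": 0}
    - {"dx": 0, "dy": 0, "dz": -1, "yaw": 0}
    - {"dx": 0, "dy": 0, "dz": 0, "yaw": 0}

```text
t: 12.48
eef_pos: [654.4, 104.6, 96.0]
tcp_rot: [3.141, -0.0, 1.571]
ft_force: [0.2, 0.7, -1.4]
opening: 0.605
```

Call:
drive_tool:
  commands:
    - {"dx": 0, "dy": 0, "dz": -1, "yaw": 0}
    - {"dx": 0, "dy": 0, "dz": 0, "yaw": 0}

```text
t: 12.65
eef_pos: [654.3, 104.6, 94.9]
tcp_rot: [3.141, -0.0, 1.571]
ft_force: [-0.3, -1.0, -3.0]
opening: 0.606
```

Call:
drive_tool:
  commands:
    - {"dx": 0, "dy": 0, "dz": -1, "yaw": 0}
    - {"dx": 0, "dy": 0, "dz": -1, "yaw": 0}
    - {"dx": 0, "dy": 0, "dz": 0, "yaw": 0}

```text
t: 12.9
eef_pos: [654.2, 104.6, 92.6]
tcp_rot: [-3.141, 0.0, 1.571]
ft_force: [-0.3, -0.4, -2.4]
opening: 0.604
```

Call:
drive_tool:
  commands:
    - {"dx": 0, "dy": 0, "dz": -1, "yaw": 0}
    - {"dx": 0, "dy": 0, "dz": 0, "yaw": 0}
    - {"dx": 0, "dy": 0, "dz": 0, "yaw": 0}

```text
t: 13.15
eef_pos: [654.2, 104.6, 91.7]
tcp_rot: [-3.142, 0.0, 1.571]
ft_force: [-0.2, 1.1, -2.7]
opening: 0.61
```

Call:
drive_tool:
  commands:
    - {"dx": 0, "dy": 0, "dz": -1, "yaw": 0}
    - {"dx": 0, "dy": 0, "dz": 0, "yaw": 0}

```text
t: 13.32
eef_pos: [654.4, 104.6, 91.5]
tcp_rot: [3.141, 0.0, 1.571]
ft_force: [-2.0, -0.7, 3.2]
opening: 0.608
```

Call:
drive_tool:
  commands:
    - {"dx": 0, "dy": 0, "dz": -1, "yaw": 0}
    - {"dx": 0, "dy": 0, "dz": 0, "yaw": 0}

```text
t: 13.48
eef_pos: [654.4, 104.6, 91.5]
tcp_rot: [3.141, 0.0, 1.571]
ft_force: [-5.2, -0.6, 13.8]
opening: 0.604
```

Call:
drive_tool:
  commands:
    - {"dx": 0, "dy": 0, "dz": 1, "yaw": 0}
    - {"dx": 0, "dy": 0, "dz": 0, "yaw": 0}

```text
t: 13.65
eef_pos: [654.4, 104.6, 91.5]
tcp_rot: [3.141, -0.0, 1.571]
ft_force: [-2.0, 0.3, 7.1]
opening: 0.609
```

Call:
drive_tool:
  commands:
    - {"dx": 0, "dy": 0, "dz": 0, "yaw": 0}
    - {"dx": 0, "dy": 0, "dz": 0, "yaw": 0}
    - {"dx": 0, "dy": 0, "dz": 0, "yaw": 0}
  grip: 0.64

```text
t: 13.9
eef_pos: [654.4, 104.6, 90.6]
tcp_rot: [3.141, -0.0, 1.571]
ft_force: [0.1, -0.2, -0.4]
opening: 0.639
```

Call:
drive_tool:
  commands:
    - {"dx": 0, "dy": 0, "dz": 0, "yaw": 0}
    - {"dx": 0, "dy": 0, "dz": 0, "yaw": 0}
    - {"dx": 0, "dy": 0, "dz": 0, "yaw": 0}
    - {"dx": 0, "dy": 0, "dz": 0, "yaw": 0}
  grip: 0.85

```text
t: 14.23
eef_pos: [654.3, 104.6, 90.7]
tcp_rot: [3.142, -0.0, 1.571]
ft_force: [-0.4, 0.4, 0.9]
opening: 0.833
```

```bash
python3 ov.py s10 100 81 90 -1
```

```text
14.23 [654.3 104.6  90.7] [-0.4  0.4  0.9] [-0.069 -0.132  0.015] 0.8331 crop 364 185
```

View pics/s10.png

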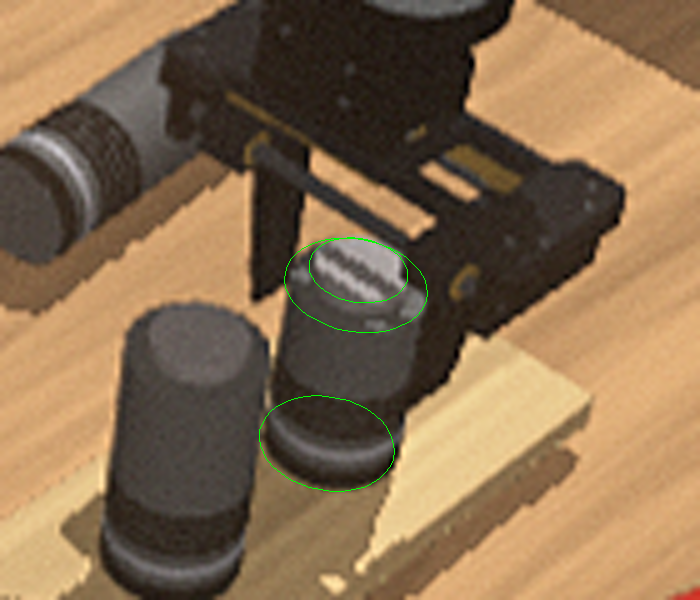

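Call:
drive_tool:
  commands:
    - {"dx": 0, "dy": 0, "dz": 15, "yaw": 0}
    - {"dx": 0, "dy": 0, "dz": 25, "yaw": 0}
    - {"dx": 0, "dy": 0, "dz": 40, "yaw": 0}
    - {"dx": -5, "dy": 4, "dz": 35, "yaw": 0}
    - {"dx": -25, "dy": 16, "dz": 0, "yaw": 0}
  grip: 1

```text
t: 14.7
eef_pos: [628.6, 123.4, 212.4]
tcp_rot: [3.13, -0.001, 1.569]
ft_force: [0.6, -0.2, 0.0]
opening: 0.999
```

Call:
drive_tool:
  commands:
    - {"dx": -30, "dy": 19, "dz": 0, "yaw": 1}
    - {"dx": -30, "dy": 19, "dz": 0, "yaw": 1}
    - {"dx": -30, "dy": 19, "dz": 0, "yaw": 1}
    - {"dx": -30, "dy": 19, "dz": -10, "yaw": 1.2}
    - {"dx": -30, "dy": 19, "dz": -20, "yaw": 0}

```text
t: 15.12
eef_pos: [473.7, 220.5, 177.4]
tcp_rot: [3.137, -0.001, 1.645]
ft_force: [0.8, 0.5, -1.3]
opening: 1.002
```

Call:
drive_tool:
  commands:
    - {"dx": -29, "dy": 19, "dz": -30, "yaw": 0}
    - {"dx": 0, "dy": 0, "dz": -35, "yaw": 0}
    - {"dx": 0, "dy": 0, "dz": -25, "yaw": 0}
    - {"dx": 0, "dy": 0, "dz": 0, "yaw": 0}

```text
t: 15.45
eef_pos: [445.8, 236.6, 85.2]
tcp_rot: [-3.136, 0.002, 1.645]
ft_force: [-0.7, -0.5, -0.7]
opening: 1.0
```

```bash
python3 st.py;python3 - <<'E'
from h import *
pic("scene","s11",(300,140,520,310),3.5)
E
```

```text
15.45 [445.8 236.6  85.2] [-0.7 -0.5 -0.7] [-0.028 -0.103  0.027] 1.0001
```

View pics/s11.png

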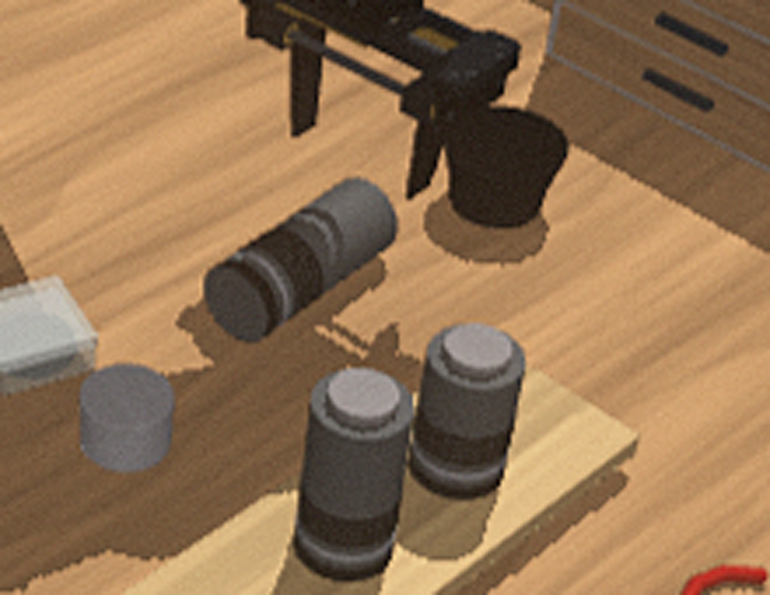

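Call:
drive_tool:
  commands:
    - {"dx": 0, "dy": 1, "dz": -25, "yaw": 0}
    - {"dx": 0, "dy": 0, "dz": -25, "yaw": 0}
    - {"dx": 0, "dy": 0, "dz": -20, "yaw": 0}
    - {"dx": 0, "dy": 0, "dz": -5, "yaw": 0}
    - {"dx": 0, "dy": 0, "dz": 0, "yaw": 0}

```text
t: 15.92
eef_pos: [448.3, 237.7, 13.8]
tcp_rot: [-3.141, 0.0, 1.644]
ft_force: [0.1, 0.0, 0.9]
opening: 0.995
```

Call:
drive_tool:
  commands:
    - {"dx": 0, "dy": 0, "dz": 0, "yaw": 0}
    - {"dx": 0, "dy": 0, "dz": 0, "yaw": 0}
    - {"dx": 0, "dy": 0, "dz": 0, "yaw": 0}
    - {"dx": 0, "dy": 0, "dz": 0, "yaw": 0}
    - {"dx": 0, "dy": 0, "dz": 0, "yaw": 0}
  grip: 0.59

```text
t: 16.33
eef_pos: [448.2, 238.0, 14.2]
tcp_rot: [3.14, -0.0, 1.644]
ft_force: [-0.2, 0.2, 0.5]
opening: 0.707
```

Call:
drive_tool:
  commands:
    - {"dx": 0, "dy": 0, "dz": 0, "yaw": 0}
    - {"dx": 0, "dy": 0, "dz": 0, "yaw": 0}
    - {"dx": 0, "dy": 0, "dz": 0, "yaw": 0}

```text
t: 16.58
eef_pos: [448.0, 237.9, 13.7]
tcp_rot: [3.141, -0.0, 1.644]
ft_force: [-1.8, 0.2, 4.8]
opening: 0.605
```

Call:
drive_tool:
  commands:
    - {"dx": 0, "dy": 0, "dz": 5, "yaw": 0}
    - {"dx": 0, "dy": 0, "dz": 10, "yaw": 0}
    - {"dx": 0, "dy": 0, "dz": 10, "yaw": 0}
    - {"dx": 0, "dy": 0, "dz": 5, "yaw": 0}
    - {"dx": 0, "dy": 0, "dz": 0, "yaw": 0}

```text
t: 17.0
eef_pos: [448.5, 238.1, 45.0]
tcp_rot: [3.139, -0.001, 1.644]
ft_force: [0.5, 0.1, -6.0]
opening: 0.606
```

```bash
python3 ov.py s12 150 128 0 1
```

```text
17.0 [448.5 238.1  45. ] [ 0.5  0.1 -6. ] [ 0.259 -0.108 -0.06 ] 0.6063 crop 332 132
```

View pics/s12.png

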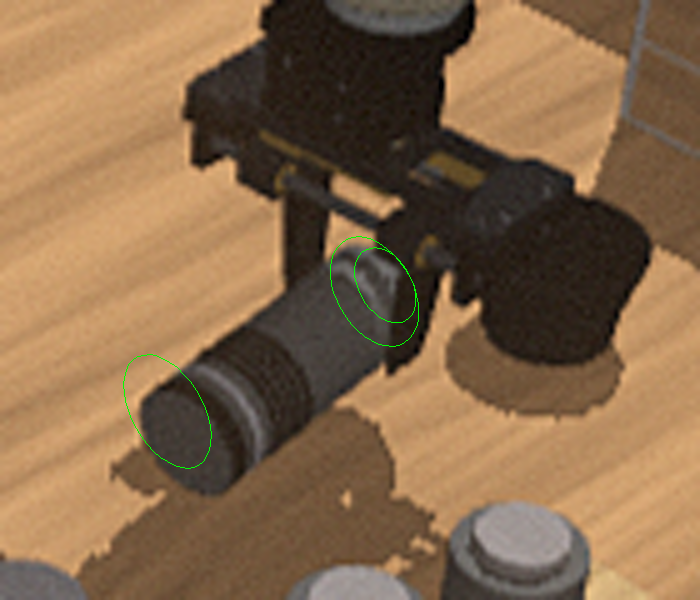

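Call:
drive_tool:
  commands:
    - {"dx": 0, "dy": 0, "dz": 0, "yaw": 0}
    - {"dx": 0, "dy": 0, "dz": 0, "yaw": 0}
  grip: 0.603

```text
t: 17.22
eef_pos: [447.8, 237.8, 43.3]
tcp_rot: [-3.141, 0.0, 1.644]
ft_force: [-0.2, -0.2, -5.2]
opening: 0.61
```

Call:
drive_tool:
  commands:
    - {"dx": 0, "dy": 0, "dz": 0, "yaw": 0}
    - {"dx": 0, "dy": 0, "dz": 0, "yaw": 0}
  grip: 0.606

```text
t: 17.38
eef_pos: [447.8, 237.8, 43.3]
tcp_rot: [-3.141, 0.0, 1.644]
ft_force: [0.1, -0.7, -2.0]
opening: 0.609
```

```bash
python3 ov.py s13 150 126 15 1
```

```text
17.38 [447.8 237.8  43.3] [ 0.1 -0.7 -2. ] [-0.172 -0.074 -0.016] 0.6094 crop 332 133
```

View pics/s13.png

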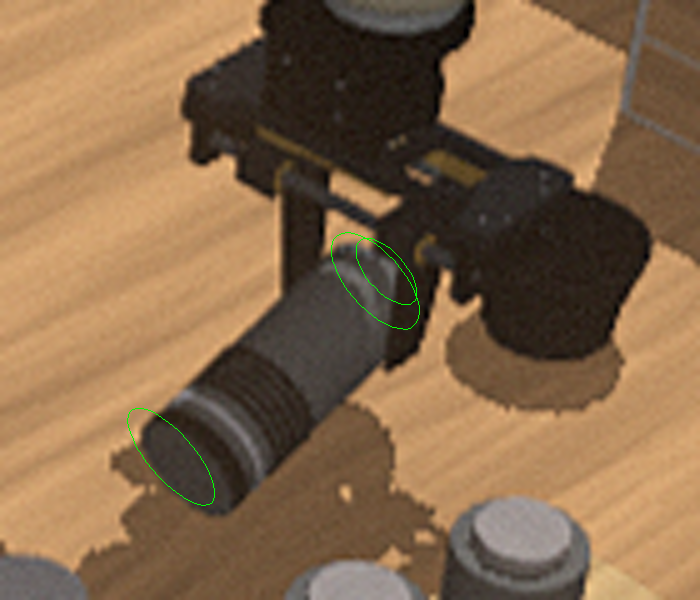

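Call:
drive_tool:
  commands:
    - {"dx": 0.2, "dy": -3, "dz": 8, "yaw": 0}
    - {"dx": 0.4, "dy": -5, "dz": 8, "yaw": 0}
    - {"dx": 0.4, "dy": -6, "dz": 8, "yaw": 0}
    - {"dx": 0.5, "dy": -7, "dz": 7, "yaw": 0}
    - {"dx": 0.6, "dy": -8, "dz": 7, "yaw": 0}
  grip: 0.607

```text
t: 17.85
eef_pos: [450.2, 208.3, 82.8]
tcp_rot: [3.14, -0.0, 1.644]
ft_force: [0.6, 0.7, -2.7]
opening: 0.61
```

```bash
python3 ov.py s14 150 127 35 1
```

```text
17.85 [450.2 208.3  82.8] [ 0.6  0.7 -2.7] [ 0.258 -0.044  0.005] 0.6099 crop 326 125
```

View pics/s14.png

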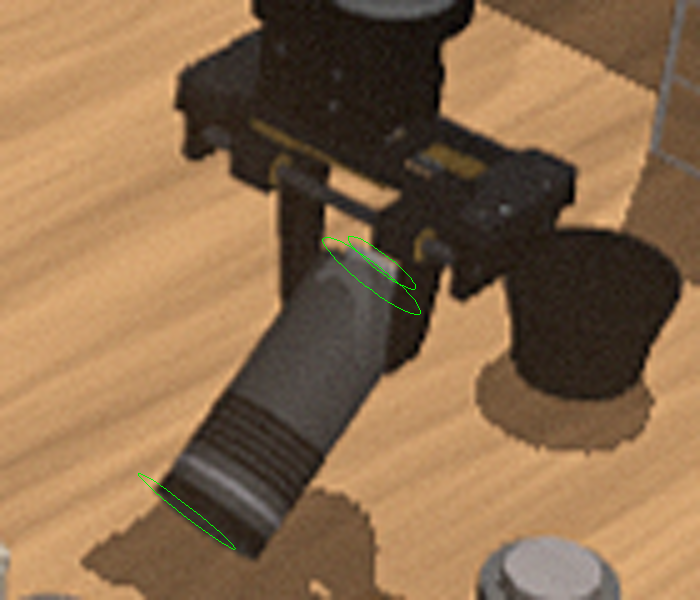

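Following the arc well at about 35° (front at (210,520), rear at (370,260) in the crop). Continuing.

Call:
drive_tool:
  commands:
    - {"dx": 0.7, "dy": -9, "dz": 7, "yaw": 0}
    - {"dx": 0.7, "dy": -9, "dz": 6, "yaw": 0}
    - {"dx": 0.7, "dy": -10, "dz": 6, "yaw": 0}
    - {"dx": 0.7, "dy": -10, "dz": 5, "yaw": 0}
    - {"dx": 0.8, "dy": -11, "dz": 4, "yaw": 0}

```text
t: 18.32
eef_pos: [453.6, 158.7, 110.1]
tcp_rot: [3.142, 0.0, 1.644]
ft_force: [0.9, 0.5, -2.6]
opening: 0.61
```

```bash
python3 ov.py s15 150 127 60 1
```

```text
18.32 [453.6 158.7 110.1] [ 0.9  0.5 -2.6] [ 0.083 -0.166  0.014] 0.6097 crop 313 124
```

View pics/s15.png

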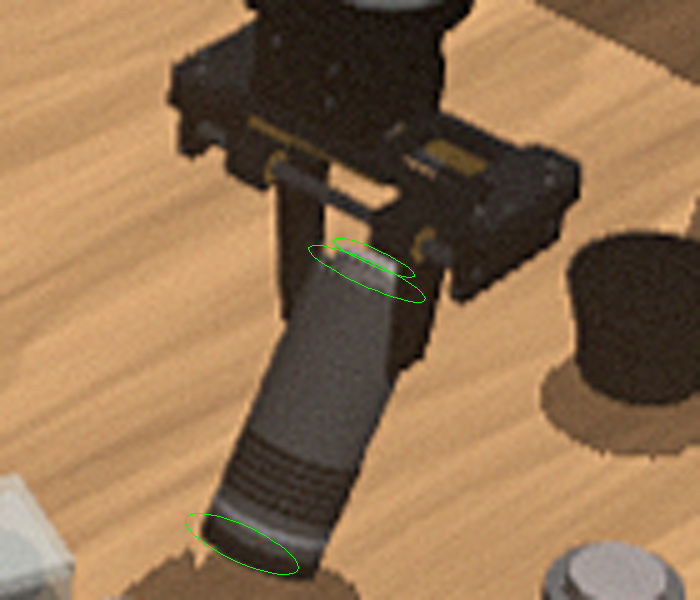

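Call:
drive_tool:
  commands:
    - {"dx": 0.7, "dy": -10, "dz": 3, "yaw": 0}
    - {"dx": 0.7, "dy": -10, "dz": 2, "yaw": 0}
    - {"dx": 0.7, "dy": -10, "dz": 1, "yaw": 0}
    - {"dx": 0.7, "dy": -9, "dz": 0, "yaw": 0}
    - {"dx": 0.7, "dy": -9, "dz": 0, "yaw": 0}

```text
t: 18.78
eef_pos: [457.3, 110.9, 115.7]
tcp_rot: [3.141, -0.0, 1.644]
ft_force: [-0.6, 0.6, -1.6]
opening: 0.61
```

Call:
drive_tool:
  commands:
    - {"dx": 0.7, "dy": -8, "dz": 0, "yaw": 0}
    - {"dx": 0.7, "dy": -7, "dz": -1, "yaw": 0}
    - {"dx": 0, "dy": 0, "dz": 0, "yaw": 0}

```text
t: 19.03
eef_pos: [458.5, 95.6, 114.4]
tcp_rot: [-3.141, 0.0, 1.643]
ft_force: [-0.2, -1.1, 2.9]
opening: 0.606
```

```bash
python3 ov.py s16 150 128 88 1
```

```text
19.03 [458.5  95.6 114.4] [-0.2 -1.1  2.9] [-0.188  0.097  0.02 ] 0.6062 crop 295 135
```

View pics/s16.png

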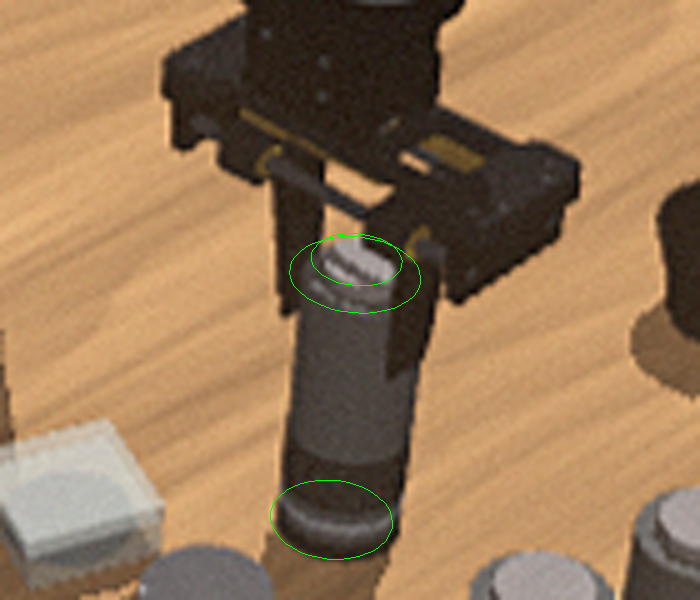

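Call:
drive_tool:
  commands:
    - {"dx": 0, "dy": -1, "dz": -1, "yaw": 0}
    - {"dx": 0, "dy": 0, "dz": -1, "yaw": 0}
    - {"dx": 0, "dy": 0, "dz": 0, "yaw": 0}

```text
t: 19.33
eef_pos: [459.2, 96.0, 113.4]
tcp_rot: [3.14, 0.0, 1.645]
ft_force: [-2.4, -3.1, 12.8]
opening: 0.61
```

```bash
python3 st.py
```

```text
19.33 [459.2  96.  113.4] [-2.4 -3.1 12.8] [-0.509  0.266  0.005] 0.6105
```

Call:
drive_tool:
  commands:
    - {"dx": 0, "dy": 0, "dz": 0, "yaw": 0}
    - {"dx": 0, "dy": 0, "dz": 0, "yaw": 0}
    - {"dx": 0, "dy": 0, "dz": 0, "yaw": 0}
  grip: 0.625

```text
t: 19.58
eef_pos: [458.5, 96.2, 112.4]
tcp_rot: [3.142, -0.0, 1.645]
ft_force: [0.7, -0.5, -0.6]
opening: 0.62
```

```bash
python3 ov.py s17 150 129 90 1
```

```text
19.58 [458.5  96.2 112.4] [ 0.7 -0.5 -0.6] [ 0.023 -0.129 -0.002] 0.6204 crop 295 135
```

View pics/s17.png

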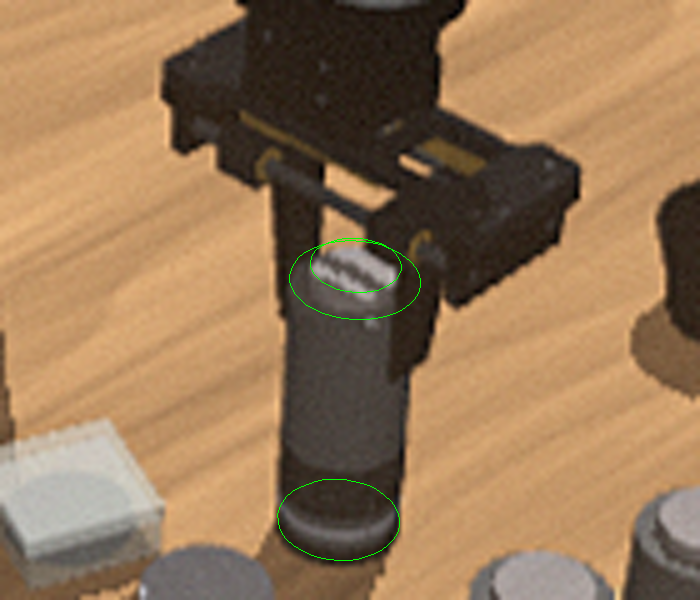

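Call:
drive_tool:
  commands:
    - {"dx": 0, "dy": -1, "dz": -4, "yaw": -2}
    - {"dx": 0, "dy": 0, "dz": -6, "yaw": -2.2}
    - {"dx": 0, "dy": 0, "dz": 0, "yaw": 0}
  grip: 0.66

```text
t: 19.88
eef_pos: [458.2, 94.9, 101.8]
tcp_rot: [-3.14, 0.0, 1.569]
ft_force: [0.4, -0.5, -0.5]
opening: 0.658
```

Call:
drive_tool:
  commands:
    - {"dx": 0, "dy": 0, "dz": 0, "yaw": 0}
    - {"dx": 0, "dy": 0, "dz": 0, "yaw": 0}
    - {"dx": 0, "dy": 0, "dz": 0, "yaw": 0}
    - {"dx": 0, "dy": 0, "dz": 0, "yaw": 0}
    - {"dx": 0, "dy": 0, "dz": 0, "yaw": 0}
  grip: 0.5

```text
t: 20.3
eef_pos: [458.4, 94.9, 102.5]
tcp_rot: [-3.141, 0.0, 1.571]
ft_force: [0.5, -0.4, -4.4]
opening: 0.606
```

Call:
drive_tool:
  commands:
    - {"dx": 0, "dy": 0, "dz": 5, "yaw": 0}
    - {"dx": 0, "dy": 0, "dz": 15, "yaw": 0}
    - {"dx": 0, "dy": 0, "dz": 20, "yaw": 0}
    - {"dx": 0, "dy": 0, "dz": 25, "yaw": 0}
    - {"dx": 0, "dy": 0, "dz": 0, "yaw": 0}

```text
t: 20.72
eef_pos: [460.1, 95.0, 171.3]
tcp_rot: [3.136, -0.0, 1.571]
ft_force: [1.8, 0.1, -4.4]
opening: 0.61
```

```bash
python3 ov.py s18 150 120 90 1
```

```text
20.72 [460.1  95.  171.3] [ 1.8  0.1 -4.4] [-0.036 -0.215 -0.036] 0.6097 crop 297 114
```

View pics/s18.png

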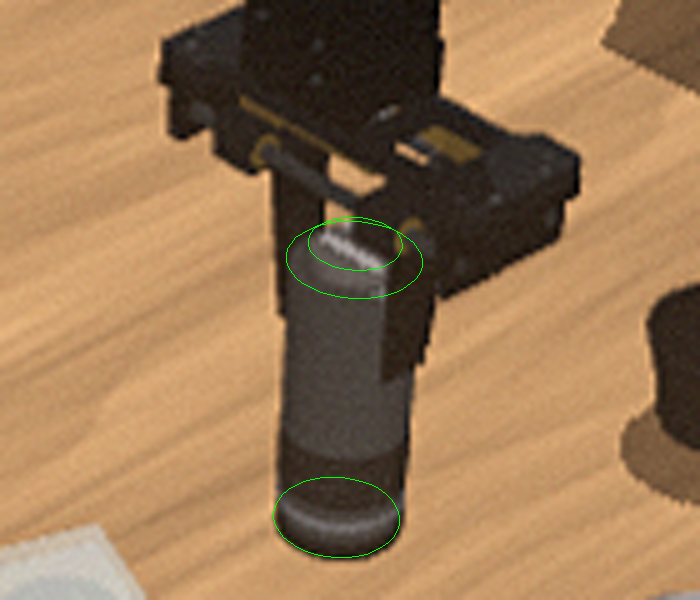

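Call:
drive_tool:
  commands:
    - {"dx": 6, "dy": -20, "dz": 2, "yaw": 0}
    - {"dx": 12, "dy": -32, "dz": 0, "yaw": 0}
    - {"dx": 12, "dy": -32, "dz": 0, "yaw": 0}
    - {"dx": 12, "dy": -32, "dz": 0, "yaw": 0}
    - {"dx": 12, "dy": -32, "dz": 0, "yaw": 0}

```text
t: 21.18
eef_pos: [512.3, -54.6, 168.3]
tcp_rot: [-3.14, -0.0, 1.571]
ft_force: [-0.4, 1.2, -5.1]
opening: 0.607
```

Call:
drive_tool:
  commands:
    - {"dx": 12, "dy": -32, "dz": 0, "yaw": 0}
    - {"dx": 8, "dy": -15, "dz": 0, "yaw": 0}
    - {"dx": 22, "dy": 0, "dz": 0, "yaw": 0}
    - {"dx": 28, "dy": 0, "dz": 0, "yaw": 0}
    - {"dx": 28, "dy": 0, "dz": 0, "yaw": 0}

```text
t: 21.6
eef_pos: [610.9, -100.4, 168.1]
tcp_rot: [-3.14, -0.001, 1.57]
ft_force: [0.7, 0.1, -3.7]
opening: 0.608
```

Call:
drive_tool:
  commands:
    - {"dx": 28, "dy": 0, "dz": 0, "yaw": 0}
    - {"dx": 16, "dy": 0, "dz": 0, "yaw": 0}
    - {"dx": 0, "dy": 0, "dz": 0, "yaw": 0}
    - {"dx": 0, "dy": 0, "dz": 0, "yaw": 0}

```text
t: 21.93
eef_pos: [654.0, -99.6, 167.5]
tcp_rot: [-3.139, -0.001, 1.571]
ft_force: [-0.0, 0.9, -3.5]
opening: 0.61
```

```bash
python3 ov.py s19 150 121 90 1
```

```text
21.93 [654.  -99.6 167.5] [-0.   0.9 -3.5] [-0.002 -0.091 -0.011] 0.61 crop 295 204
```

View pics/s19.png

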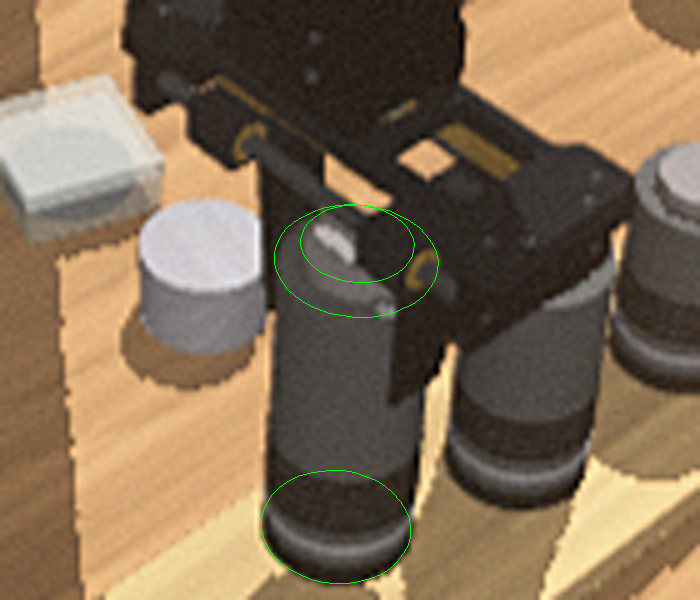

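View pics/s19_full.png

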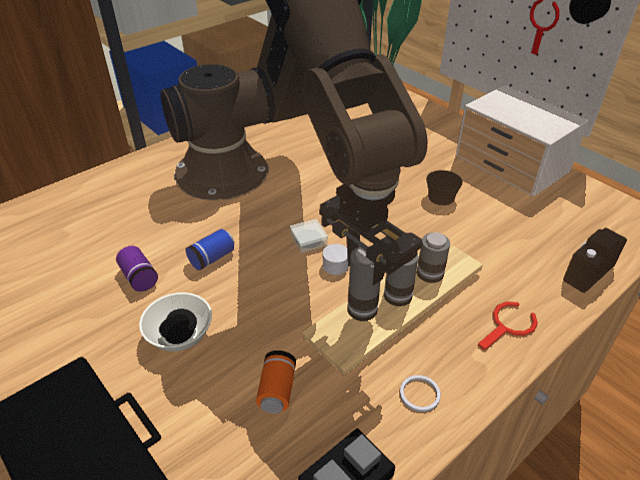

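Call:
drive_tool:
  commands:
    - {"dx": 0, "dy": 0, "dz": -10, "yaw": 0}
    - {"dx": 0, "dy": 0, "dz": -10, "yaw": 0}
    - {"dx": 0, "dy": 0, "dz": -7, "yaw": 0}
    - {"dx": 0, "dy": 0, "dz": -3, "yaw": 0}
    - {"dx": 0, "dy": 0, "dz": 0, "yaw": 0}

```text
t: 22.4
eef_pos: [653.9, -100.0, 138.3]
tcp_rot: [-3.14, -0.0, 1.571]
ft_force: [-0.8, 0.1, -5.0]
opening: 0.607
```

Call:
drive_tool:
  commands:
    - {"dx": 0, "dy": 0, "dz": -1, "yaw": 0}
    - {"dx": 0, "dy": 0, "dz": -1, "yaw": 0}
    - {"dx": 0, "dy": 0, "dz": 0, "yaw": 0}

```text
t: 22.65
eef_pos: [654.6, -100.2, 137.7]
tcp_rot: [3.141, 0.0, 1.571]
ft_force: [-0.2, 0.8, -4.6]
opening: 0.603
```

Call:
drive_tool:
  commands:
    - {"dx": 0, "dy": 0, "dz": -1, "yaw": 0}
    - {"dx": 0, "dy": 0, "dz": -1, "yaw": 0}
    - {"dx": 0, "dy": 0, "dz": 0, "yaw": 0}

```text
t: 22.9
eef_pos: [654.5, -100.1, 135.5]
tcp_rot: [3.142, 0.0, 1.571]
ft_force: [-0.1, -0.3, -4.9]
opening: 0.606
```

Call:
drive_tool:
  commands:
    - {"dx": 0, "dy": 0, "dz": -1, "yaw": 0}
    - {"dx": 0, "dy": 0, "dz": -1, "yaw": 0}
    - {"dx": 0, "dy": 0, "dz": 0, "yaw": 0}

```text
t: 23.15
eef_pos: [654.4, -100.1, 133.3]
tcp_rot: [-3.141, -0.0, 1.571]
ft_force: [-0.1, 0.6, -4.1]
opening: 0.607
```

Call:
drive_tool:
  commands:
    - {"dx": 0, "dy": 0, "dz": -1, "yaw": 0}
    - {"dx": 0, "dy": 0, "dz": 0, "yaw": 0}
    - {"dx": 0, "dy": 0, "dz": 0, "yaw": 0}

```text
t: 23.4
eef_pos: [654.5, -100.1, 132.5]
tcp_rot: [3.142, 0.0, 1.571]
ft_force: [-0.3, -0.2, -4.4]
opening: 0.604
```

Call:
drive_tool:
  commands:
    - {"dx": 0, "dy": 0, "dz": -1, "yaw": 0}
    - {"dx": 0, "dy": 0, "dz": 0, "yaw": 0}
    - {"dx": 0, "dy": 0, "dz": 0, "yaw": 0}

```text
t: 23.65
eef_pos: [654.6, -100.2, 132.5]
tcp_rot: [3.141, 0.0, 1.571]
ft_force: [-3.8, 0.8, 5.7]
opening: 0.61
```

Contact (about 10 N). Releasing.

Call:
drive_tool:
  commands:
    - {"dx": 0, "dy": 0, "dz": 0, "yaw": 0}
    - {"dx": 0, "dy": 0, "dz": 0, "yaw": 0}
    - {"dx": 0, "dy": 0, "dz": 0, "yaw": 0}
  grip: 0.64

```text
t: 23.9
eef_pos: [654.8, -100.2, 131.7]
tcp_rot: [3.141, 0.0, 1.571]
ft_force: [-0.4, -0.0, -0.2]
opening: 0.638
```

Call:
drive_tool:
  commands:
    - {"dx": 0, "dy": 0, "dz": 0, "yaw": 0}
    - {"dx": 0, "dy": 0, "dz": 0, "yaw": 0}
    - {"dx": 0, "dy": 0, "dz": 0, "yaw": 0}
    - {"dx": 0, "dy": 0, "dz": 0, "yaw": 0}
  grip: 0.85

```text
t: 24.23
eef_pos: [654.6, -100.1, 131.5]
tcp_rot: [3.141, -0.0, 1.571]
ft_force: [-1.2, 0.4, -0.0]
opening: 0.834
```

Call:
drive_tool:
  commands:
    - {"dx": 0, "dy": 0, "dz": 10, "yaw": 0}
    - {"dx": 0, "dy": 0, "dz": 25, "yaw": 0}
    - {"dx": 0, "dy": 0, "dz": 35, "yaw": 0}
    - {"dx": 0, "dy": 0, "dz": 35, "yaw": 0}
    - {"dx": -10, "dy": 0, "dz": 20, "yaw": 0}

```text
t: 24.65
eef_pos: [646.0, -100.3, 261.1]
tcp_rot: [3.137, 0.001, 1.571]
ft_force: [1.6, 0.5, 1.0]
opening: 0.849
```

Call:
drive_tool:
  commands:
    - {"dx": -30, "dy": -20, "dz": 0, "yaw": 0}
    - {"dx": -30, "dy": -25, "dz": 0, "yaw": 0}
    - {"dx": -30, "dy": -25, "dz": 0, "yaw": 0}
    - {"dx": -30, "dy": -25, "dz": 0, "yaw": 0}
    - {"dx": -20, "dy": -25, "dz": 0, "yaw": 0}

```text
t: 25.07
eef_pos: [502.2, -220.7, 257.6]
tcp_rot: [3.141, 0.0, 1.571]
ft_force: [-0.1, -0.6, 0.3]
opening: 0.851
```

```bash
python3 - <<'E'
from h import *
pic("scene","s20"); pic("top","t20",(200,100,500,320),2.6)
K=[("long",150,(654.5,-101)),("short",100,(654,104.6)),("stand",124,(654,4.6))]
def mk(L): 
    def f(x): 
        u=np.array([np.tan(x[2]),np.tan(x[3]),1]); return cyl(np.array([x[0],x[1],30]),u,L)
    return f
for n,L,c in K:
    near={k:proj(k,[c[0],c[1],30+L/2])[0] for k in("scene","top")}
    M=masks_of(n+"_lens" if n!="stand" else "standing_lens",near)
    for k in list(M):
        x,e=fit({k:M[k]},mk(L),[c[0],c[1],0,0],[6,6,.05,.05]); print(n,k,x.round(3),round(e,3))
E
```

```text
long_lens scene [362.0, 293.0] 0.94 2120
long_lens top [360.0, 142.0] 0.6 995
long scene [ 6.52059e+02 -9.86550e+01  5.00000e-03  1.00000e-03] 0.033
long top [ 6.54946e+02 -1.01682e+02  1.00000e-02  4.00000e-03] 0.034
short_lens scene [362.0, 294.0] 0.16 2084
short_lens top [274.0, 149.0] 0.63 732
short scene [654.  104.6   0.    0. ] 1.0
short top [ 6.55931e+02  1.05691e+02 -7.00000e-03 -5.00000e-03] 0.032
standing_lens scene [398.0, 274.0] 0.57 1667
standing_lens top [316.0, 151.0] 0.62 810
stand scene [ 6.52776e+02  6.09400e+00  1.50000e-02 -1.40000e-02] 0.024
stand top [ 6.56022e+02  4.27100e+00 -2.10000e-02  5.00000e-03] 0.026
```

View pics/s20.png

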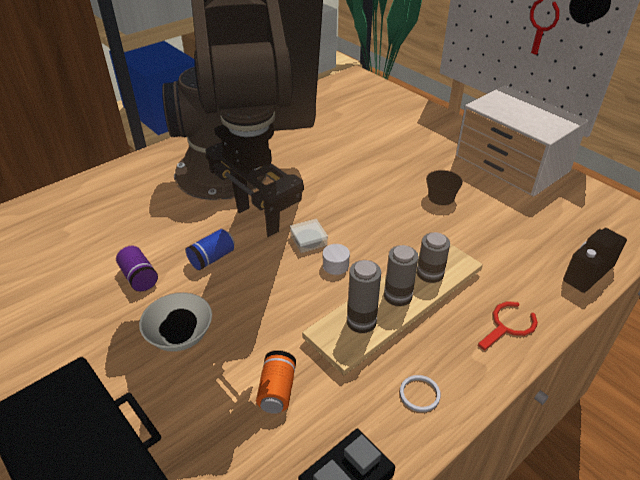

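View pics/t20.png

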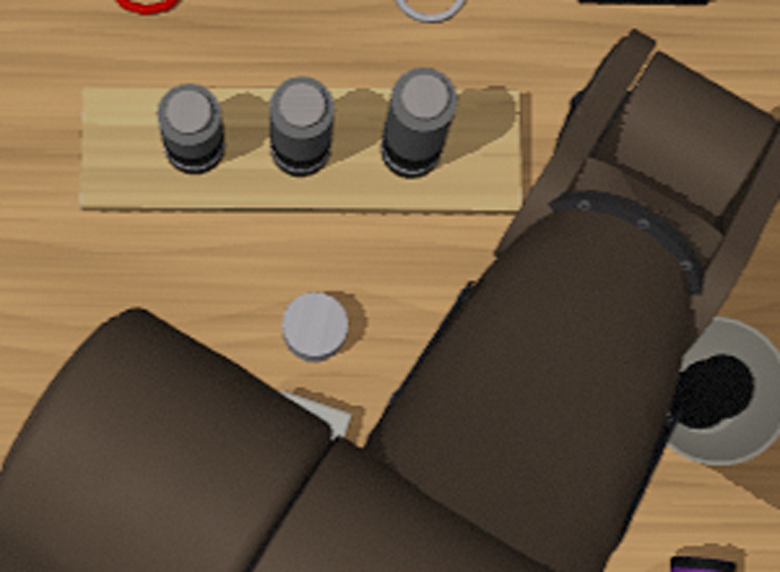

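The pictures show all three lenses upright on the board: long at (364,295), standing at (400,275) and short at (434,257). The bowl is on the long lens's side. The tin, box, hood and bowl look unmoved, and the arm is clear.

```bash
python3 -c "
from h import *
env.job_done(); print(env.state()['t'])"
```

```text
the job is handed in; nothing more can be done
the job is handed in; nothing more can be done
```

Both fallen lenses now stand front end down on the riser. The long one is on the bowl side of the standing lens and the short one is on the other side. I handed the job in at about 25.5 s; no verdict is reported.

**How:** I gripped each lens near its rear and lifted it. Then I loosened the jaws slightly so the front swung down to the table, and followed the arc until the lens stood upright. I regripped it, carried it over and lowered it in 1 mm steps. Contact with the board was about 17 N for the short lens and 10 N for the long one, going by the wrist force.

**Last checks:**

| Lens | Foot in base frame (x, y) | Lean from vertical |
|---|---|---|
| Long | about (654, −100) mm | about 0.01 rad (limit 0.06) |
| Short | about (655, 105) mm | about 0.01 rad (limit 0.06) |
| Standing | about (654, 5) mm, unchanged within measurement error | about 0.02 rad (limit 0.06) |

- The riser's centre is at about (655, 3) mm, and the lens axes are about 100 mm apart.
- The bystanders looked unmoved in the final pictures. I did not measure them again, and the arm hid part of the filter box and the bowl in the top view.

**Disagreements:** The two cameras differed by 2–3 mm. In the scene picture the network took the long lens for the short one (confidence 0.16), so the short lens's measurement comes from the top camera only. By eye it stands upright in both pictures.

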